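Tighten a hanging eye with a rod through its loop

TASK

Slide the red-handled rod through the steel hanging eye on the clamped batten and use it to screw the eye clockwise (seen from above) until its collar comes up hard, then lean on the rod for about half a second so it is nipped up tight, with about half a newton metre (a pull of some 5 N at the handle) and never as much as double that, which strips the thread. Then draw the rod out and lay it back in its wooden rest the way it lay. Turn the eye with the rod only, not the fingers, and leave everything else on the table where it is.

Things in the scene. Friction and masses are not known exactly. Their poses are not given: they have to be found in the camera images.
- eye (a point): Centre of the loop of the steel hanging eye on the middle of the batten, 77 mm above the table. Round hole 24 mm across in a band 14 mm wide (along the hole), 6 mm thick; 36 mm over all; collar and washer below up to 40 mm across. y axis: along the hole; z: up, the screw's axis. It only turns, about z. The rod takes up about 0.6 rad of play from the hole's axis before it carries the eye round.
- turn (a joint): Turn of the eye in rad, growing clockwise seen from above: 0 = collar hard home (dead stop), negative = that much still to go; it starts between -1.1 and -0.6. It runs against a thread friction of about 0.14 N m until home. At home the hole runs across the batten.
- press (a joint): How far the torque twists the screw in the timber, rad, springing back when let go: 24 N m per rad. Tight from 0.0125 (0.3 N m about the eye's axis); the thread strips above 0.042 (1.0 N m). Its reading errs by about 0.006, so judge the torque by feel; the window is only some 3 mm of travel at the handle.
- batten: Softwood batten 240 (x) x 60 (y) x 45 (z) mm, fixed to the table by two flat black clamp bars across its ends, which with their nuts reach 56 mm above the table. Origin: centre of its underside, under the eye; x along the batten.
- rod_grip (a point): Centre of the rod's red handle, 90 mm long, 22 x 22 mm, from which a round aluminium bar 12 mm across sticks out along +x. x: along the rod to the bar's tip, z up. The rod weighs about 80 g and starts level in its rest, its middle line 38 mm above the table.
- rod_tip (a point): Round tip of the rod's bar, 154 mm from the handle's centre along +x.
- rest_spot (a point): Where the handle's centre belongs when the rod lies in its rest, 38 mm above the table; x: the way the rod points. The rest is a fixed wooden base 190 x 50 x 6 mm with two open-topped notches 10 mm thick: at the handle's rear end (37 mm behind this point, 26 mm wide) and under the bar (110 mm ahead, 16 mm wide). Their cheeks reach 46 mm above the table.
- tape: Bystander: roll of blue tape, 90 mm across, 24 mm high, lying flat. Origin: centre of its underside.
- tub: Bystander: white plastic tub, 100 mm across, 85 mm high. Origin: centre of its underside.
- paint: Bystander: paint bottle with orange label, 56 mm across, 130 mm high. Origin: centre of its underside.
- brush: Bystander: wood-handled brush lying on the table. Origin: at its middle.
- jar: Bystander: jar with green label, 64 mm across, 70 mm high. Origin: centre of its underside.
- washer: Bystander: steel washer, 34 mm across, 5 mm thick. Origin: centre of its underside.
- offcut: Bystander: wood offcut 70 x 40 x 22 mm. Origin: centre of its underside.
- rod: The rod as a whole; its origin is the handle's centre, axes as at rod_grip.
Mind the look-alikes: they are no part of the job. Leave any green or yellow look-alike of the rod alone.

How it is judged:
By the outcome, as a careful person would: the job done as asked, in the order asked, and still so for the second after the job is handed in, with the robot touching nothing.
It also fails if it takes over 72 s, if anything falls off the work surface, if the arm or the gripper's body presses on something with over 40 N, if the wrist force passes 120 N, or if a joint passes its speed limit or range.

ROBOT

A 7-joint arm with a two-finger parallel gripper is mounted at the origin on the work surface. World frame = base frame: x ahead of the robot, y to its left, z up, the work surface at z = 0. Lengths are in m, angles in rad, forces in N, time in s.
With the tool pointing down it reaches from about 0.4 to 0.925 m from the base axis. Payload 5.6 kg.
Tool frame: the origin (TCP) lies on the centre line of the jaws, within the pads' length; the fingertips stand ahead of it and the grasp point (between the pads) is the TCP (arm.nose_length is the z of the fingertips in the tool frame, in m); z points along the fingers, y is the direction in which the jaws open and shut (so a half turn about z gives the same grasp; the last joint's range is limited). The gripper opens to 85 mm and grips with 20 to 120 N. Pads are 22 mm wide; open, the fingers measure 114 mm over their backs; the gripper's body (76 mm by 85 mm) begins 54 mm behind the grasp point. The pads swing forward as they close: fully open they stand 13 mm farther back than shut.
Start: joints at [1.108, 0.468, -0.012, 1.603, 0.006, 1.071, -0.056], TCP at [0.265, -0.594, 0.25] pointing down, gripper open.
Joint ranges: [-2.53, 2.53], [-0.31, 2.02], [-1.57, 1.55], [0.28, 2.44], [-1.29, 4.43], [0.15, 1.84], [-2.92, 2.92]. Speed limits (rad/s): [2.57, 2.57, 3.14, 3.14, 3.14, 3.14, 3.14].

INTERFACE

Orientations are given as a rotation vector (axis times angle).
In Python, from cell import arm gives the robot as it stands. The module is installed in compiled form; this text tells all that it offers.
- The arm moves only by the tool servo_tool, never from a script. Its argument "increments" is a list that holds one entry, the list of rows, each a list of 7 numbers: the shift along the tool's x, y, z in m, then the turn, a rotation vector about the tool's x, y, z in rad, then the gripper's target within -1 to 1 (shut at 1, half-way at 0, fully open at -1). In form: [[[tx, ty, tz, ax, ay, az, jaw], ...]]. A call has 1 to 10 rows; each row is the pose to reach, as a shift and turn from the pose commanded when the call began, along the tool's axes at that moment; what a row does not reach only later rows make up. A row lasts 1/12 s, in which the tool goes at most 41.7 mm and 7.16 degrees, less where a joint would pass 70% of its speed; a pose out of reach is approached as far as the arm can. A call with a gripper value outside its range is refused whole. The fingers move at their own pace and stop on an object; the grip force is fixed at half the most. Time passes only in rows, so rows that repeat a pose let the fingers close. It gives the time, the measured TCP pose, the force and the opening at its end, in the units of the state.
- arm.sense(): the state, without advancing time (a new reading comes with each control period).
- arm.get_image(name): name is "scene" or "side" or "wrist"; returns the picture (420x560x3 uint8, red, green, blue); there is no depth.
- arm.camera_info(name): a dict with "intrinsics" (3x3 intrinsics, pixels), "k1" (the pictures are not rectified: a ray, as slopes to the right and down, at radius r is drawn at 1 + k1 r^2 times it, then the intrinsics apply), "T" (4x4, takes a point from camera to world coordinates). Camera axes: x right, y down, z forward; pixel columns grow to the right and rows downward; lengths in m; the calibration is good to about 2 mm. A picture is of the moment at which its call begins: read the wrist's pose just before it. camera_info takes no time and is no camera call; for the wrist camera it gives the pose at the moment of the call.
- arm.hand_in(): hands the job in, once; it reports no verdict.
Trained networks look in the newest picture that a camera, given by its name, has taken for a name from the list of things; names that differ only in an ending like _2 or _b are one class to them, and where a whole thing is asked for, a point or a joint stands for the part that bears it (a point fixed in the world has none). Each returns a list of dicts, best first, with "score" (0 to 1); they miss things now and then, are a little off and sometimes report something else, mostly with a low value. They report only what shows in the picture. A call takes as long as a camera call. They do not tell look-alikes from the thing itself.
- arm.regions_of(camera, label): "region" (420x560 bool, what is visible of it) and "rect" ([centre column, centre row, width, height] in pixels, round what is visible of it).
- arm.mark_of(camera, label): "uv" ([column, row] in pixels: a listed point, or the origin of a listed thing).
The state is a dict: "time": time; "joint_pos": joint angles; "qvel": joint speeds; "joint_efforts": joint torques, N m; "tool_pos": TCP position; "tcp_rot": TCP orientation; "wrist_force": force on the tool from outside, world axes, zero at the start; "ft_torque": the same for the moment, N m; "gripper_width": finger opening in m.
Only numpy, scipy, OpenCV 4.12 (cv2) and the standard library are available. Lean on these libraries where they do the work, as an engineer would, in place of code of your own. Each camera call takes 0.05 s, during which the arm holds its last target.

## Working session

There is one attempt and no reset: what is moved stays moved. The work goes in short steps, Python scripts to look and compute and a tool call to move; the robot and the scene stay as the last step left them, time stands still between calls to the robot, and variables do not carry over. Pictures are saved under pics/ and viewed, and the job is handed in when it is done.

Besides the shell and the picture viewer there is one more tool, called after "Call:" in YAML: its name, and indented under it one key for each argument. servo_tool: Moves the arm, as the interface text tells. Its arguments: {"type":"object","properties":{"increments":{"type":"array","items":{"type":"array","items":{"type":"array","items":{"type":"number"}}}}},"required":["increments"]}

```bash
mkdir -p pics; cat > h.py <<'E'
import numpy as np, cv2
from cell import arm
def snap(cam,name):
    im=arm.get_image(cam); cv2.imwrite(f'pics/{name}.png',cv2.cvtColor(im,cv2.COLOR_RGB2BGR)); return im
def ray(ci,uv):
    K=np.array(ci['intrinsics']);k1=ci['k1'];T=np.array(ci['T'])
    d=np.array([(uv[0]-K[0,2])/K[0,0],(uv[1]-K[1,2])/K[1,1]])
    s=d.copy()
    for _ in range(30): s=d/(1+k1*(s@s))
    v=T[:3,:3]@np.array([s[0],s[1],1]); return T[:3,3],v/np.linalg.norm(v)
def onz(ci,uv,z):
    o,v=ray(ci,uv); return o+v*(z-o[2])/v[2]
def tri(*rs):
    A=0;b=0
    for o,v in rs:
        P=np.eye(3)-np.outer(v,v);A=A+P;b=b+P@o
    x=np.linalg.solve(A,b); return x,[np.linalg.norm((np.eye(3)-np.outer(v,v))@(x-o)) for o,v in rs]
def proj(ci,p):
    K=np.array(ci['intrinsics']);T=np.array(ci['T']);c=T[:3,:3].T@(np.array(p)-T[:3,3]);s=c[:2]/c[2]
    s=s*(1+ci['k1']*(s@s)); return np.array([K[0,0]*s[0]+K[0,2],K[1,1]*s[1]+K[1,2]])
E
python3 - <<'E'
from h import *
np.set_printoptions(precision=4,suppress=True)
print(arm.sense(), arm.nose_length)
for c in ['scene','side','wrist']:
    snap(c,c+'0'); ci=arm.camera_info(c); print(c,ci)
    for l in ['eye','rod_grip','rod_tip','rest_spot','batten','turn']:
        try:
            for m in arm.mark_of(c,l)[:4]: print(l,np.array(m['uv']),round(m['score'],2), onz(ci,m['uv'],{'eye':.077,'batten':0}.get(l,.038)))
        except Exception as e: print(l,e)
E
```

```text
{'time': 0.0, 'joint_pos': array([ 1.108 ,  0.4684, -0.0116,  1.6036,  0.006 ,  1.0714, -0.0563]), 'qvel': array([-0.0012, -0.0019,  0.0002,  0.0014, -0.0002, -0.0008,  0.0018]), 'joint_efforts': array([ -0.0006, -53.2377,   0.0216, -25.1302,   0.0115,   0.0077,
         0.    ]), 'tool_pos': array([ 0.2646, -0.5931,  0.2493]), 'tcp_rot': array([-3.071 , -0.6541,  0.0007]), 'wrist_force': array([-0.367 ,  0.2659, -0.1001]), 'ft_torque': array([ 0.0048, -0.0096, -0.0084]), 'gripper_width': 0.08528695952426527} 0.019
scene {'intrinsics': array([[449.1909,   0.    , 271.8765],
       [  0.    , 449.1909, 203.4349],
       [  0.    ,   0.    ,   1.    ]]), 'k1': -0.1309084287411712, 'T': array([[-0.1952,  0.657 , -0.7282,  1.3161],
       [ 0.9807,  0.1393, -0.1372,  0.1743],
       [ 0.0113, -0.7409, -0.6715,  0.8697],
       [ 0.    ,  0.    ,  0.    ,  1.    ]])}
rod_grip [305.6 202.8] 0.93 [0.3922 0.0951 0.038 ]
rod_grip [305.9 249. ] 0.8 [0.5621 0.1201 0.038 ]
rod_grip [397.7 171. ] 0.79 [0.1901 0.3509 0.038 ]
rod_tip [315.3 296.4] 0.96 [0.7007 0.1614 0.038 ]
rod_tip [360.8 219.8] 0
[... 1014 characters left out ...]
.71 [0.2765 0.3001 0.038 ]
rest_spot [238.7 244.6] 0.72 [0.5538 0.1205 0.038 ]
batten [275.6 212. ] 0.6 [ 0.5724 -0.1322  0.    ]
turn it knows: batten, brush, eye, jar, offcut, paint, rest_spot, rod, rod_grip, rod_tip, tape, tub, washer
wrist {'intrinsics': array([[289.59  ,   0.    , 280.0563],
       [  0.    , 289.59  , 205.6704],
       [  0.    ,   0.    ,   1.    ]]), 'k1': -0.05981316613899393, 'T': array([[ 0.4076, -0.8798, -0.2447,  0.3272],
       [-0.9132, -0.3927, -0.109 , -0.5647],
       [-0.0002,  0.2679, -0.9634,  0.3735],
       [ 0.    ,  0.    ,  0.    ,  1.    ]])}
turn it knows: batten, brush, eye, jar, offcut, paint, rest_spot, rod, rod_grip, rod_tip, tape, tub, washer
```

View pics/scene0.png

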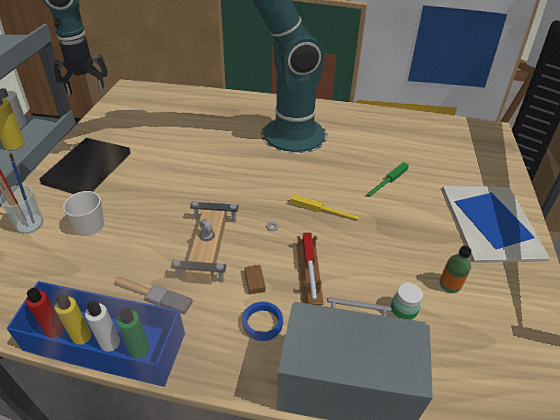

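View pics/side0.png

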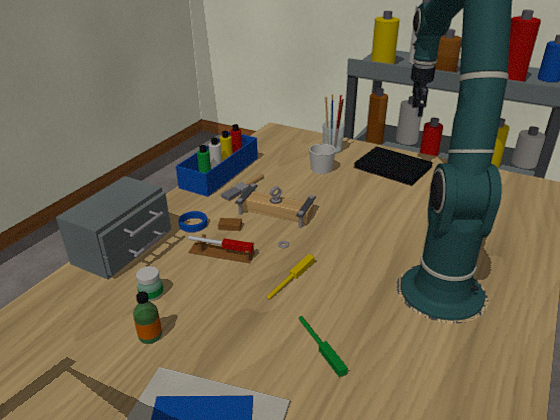

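View pics/wrist0.png

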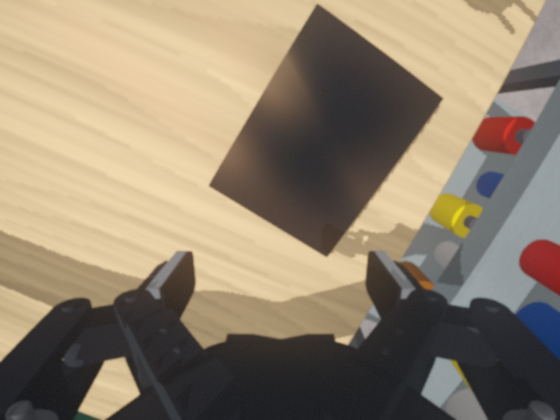

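Candidates for the rod in the scene picture: red handle in the wooden rest (306,249), yellow look-alike (308,203) and green look-alike (398,171). The red one in the rest fits the description. I'll take a close crop and triangulate.

```bash
cat >> h.py <<'E'
from scipy.spatial.transform import Rotation as Ro
np.set_printoptions(precision=4,suppress=True)
def Rdown(yaw):  # tool x at world yaw, z down
    c,s=np.cos(yaw),np.sin(yaw); return np.array([[c,s,0],[s,-c,0],[0,0,-1.]])
def inc(p,yaw,frm=None):
    s=arm.sense() if frm is None else frm
    R=Ro.from_rotvec(s['tcp_rot']).as_matrix()
    return R.T@(np.array(p)-s['tool_pos']), Ro.from_matrix(R.T@Rdown(yaw)).as_rotvec()
def st():
    s=arm.sense(); R=Ro.from_rotvec(s['tcp_rot']).as_matrix()
    print('t',round(s['time'],2),'p',s['tool_pos'],'yaw',round(np.arctan2(R[1,0],R[0,0]),4),'zdir',R[:,2],'F',s['wrist_force'],'M',s['ft_torque'],'w',round(s['gripper_width'],4)); return s
E
python3 - <<'E'
from h import *
a,b=arm.camera_info('scene'),arm.camera_info('side')
print(tri(ray(a,(305.9,249)),ray(b,(238.5,244))))
print(tri(ray(a,(315.3,296.4)),ray(b,(187,232.6))))
print(tri(ray(a,(307,229)),ray(b,(276.8,192.5))))
st()
im=cv2.imread('pics/scene0.png');
c=np.hstack([cv2.resize(im[190:320,150:250],None,fx=4,fy=4,interpolation=2)[:520],cv2.resize(im[220:350,260:360],None,fx=4,fy=4,interpolation=2)]); cv2.imwrite('pics/crop0.png',c)
im=cv2.imread('pics/side0.png'); cv2.imwrite('pics/crop1.png',cv2.resize(im[165:275,165:330],None,fx=4.8,fy=4.8,interpolation=2))
E
```

```text
(array([0.558 , 0.1183, 0.0356]), [np.float64(0.002095434757138877), np.float64(0.0020954347571388423)])
(array([0.7091, 0.1597, 0.0519]), [np.float64(0.0024629366442083848), np.float64(0.002462936644208332)])
(array([0.5176, 0.0703, 0.1406]), [np.float64(0.07204509099832927), np.float64(0.0720450909983291)])
t 0.9 p [ 0.2649 -0.5936  0.2503] yaw 0.4197 zdir [ 0. -0. -1.] F [-1.1168  0.6699 -0.5632] M [-0.0191 -0.0023  0.0088] w 0.0856
```

View pics/crop0.png

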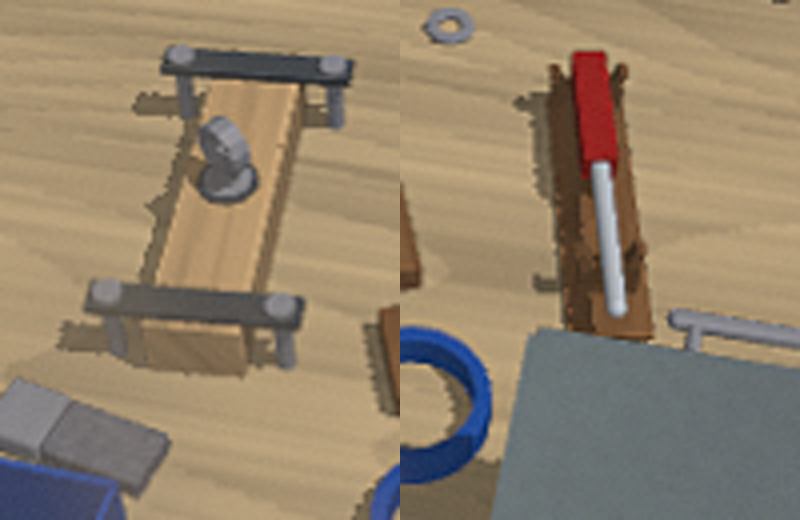

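View pics/crop1.png

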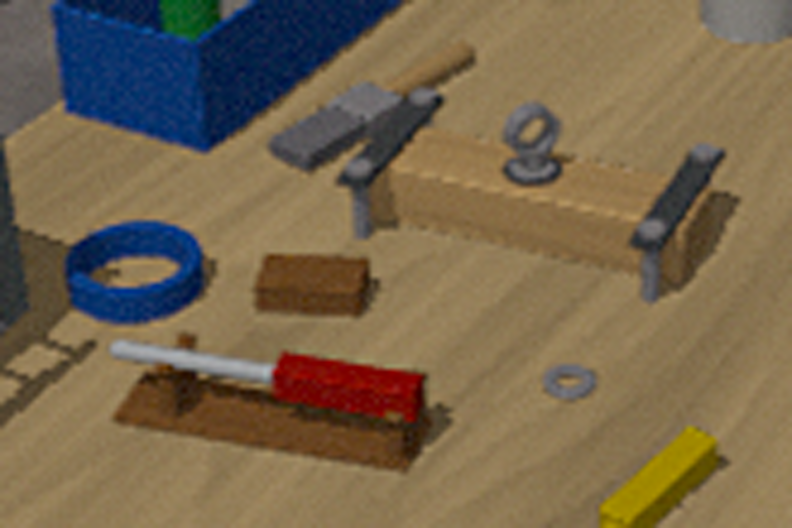

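The crop confirms the red-handled rod in its wooden rest, with the bar pointing to +x. The eye is mid-batten. Next I'll look at the eye with the wrist camera.

Call:
servo_tool:
  increments:
    - [[0.4526,-0.273,0,0,0,-1.2,-1],[0.4526,-0.273,0,0,0,-1.2,-1],[0.4526,-0.273,0,0,0,-1.2,-1],[0.4526,-0.273,0,0,0,-1.2,-1],[0.4526,-0.273,0,0,0,-1.2,-1],[0.4526,-0.273,0,0,0,-1.2,-1],[0.4526,-0.273,0,0,0,-1.2,-1],[0.4526,-0.273,0,0,0,-1.2,-1],[0.4526,-0.273,0,0,0,-1.2,-1],[0.4526,-0.273,0,0,0,-1.2,-1]]

```text
time: 1.73
tool_pos: [0.5039, -0.25, 0.2507]
tcp_rot: [2.16, 2.28, 0.0]
wrist_force: [0.6, -0.4, -0.1]
gripper_width: 0.0856
```

```bash
python3 - <<'E'
from h import *
st();print(arm.sense()['joint_pos'],inc([.567,-.16,.25],1.62))
E
```

```text
t 1.73 p [ 0.5039 -0.25    0.2507] yaw 1.6252 zdir [ 0.0007 -0.0006 -1.    ] F [ 0.5636 -0.4072 -0.0857] M [-0.0075 -0.041  -0.008 ] w 0.0856
[ 0.7243  0.3563 -0.4012  1.8002  0.1613  1.0163  0.315 ] (array([0.0865, 0.0679, 0.0007]), array([0.0006, 0.0006, 0.0052]))
```

Call:
servo_tool:
  increments:
    - [[0.0865,0.068,0,0,0,0,-1],[0.0865,0.068,0,0,0,0,-1],[0.0865,0.068,0,0,0,0,-1],[0.0865,0.068,0,0,0,0,-1]]

```text
time: 2.07
tool_pos: [0.57, -0.1544, 0.2507]
tcp_rot: [-2.155, -2.285, -0.007]
wrist_force: [-0.5, -0.1, 0.1]
gripper_width: 0.0855
```

```bash
python3 - <<'E'
from h import *
st()
ci=arm.camera_info('wrist');snap('wrist','w1')
for l,z in [('eye',.077),('batten',0)]:
    for m in arm.mark_of('wrist',l)[:3]: print(l,np.array(m['uv']),round(m['score'],2),onz(ci,m['uv'],z))
for m in arm.mark_of('side','eye')[:2]: print(m)
for m in arm.mark_of('scene','eye')[:2]: print(m)
E
```

```text
t 2.07 p [ 0.57   -0.1544  0.2507] yaw 1.6297 zdir [ 0.0029  0.0037 -1.    ] F [-0.5423 -0.1232  0.1015] M [ 0.0061 -0.0203 -0.0348] w 0.0855
eye [284.6 171. ] 0.76 [ 0.5742 -0.1299  0.077 ]
batten [285.3 163.7] 0.68 [ 0.5767 -0.1318  0.    ]
{'uv': [276.8, 192.5], 'score': 0.51}
{'uv': [148.8, 293.3], 'score': 0.21}
```

View pics/w1.png

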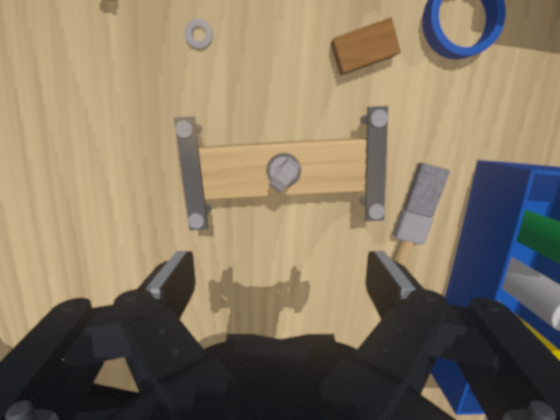

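```bash
python3 - <<'E'
from h import *
s=st()
ci=arm.camera_info('wrist');snap('wrist','w2')
im=cv2.imread('pics/w2.png'); cv2.imwrite('pics/w2c.png',cv2.resize(im[100:240,170:400],None,fx=3.4,fy=3.4,interpolation=2))
for l,z in [('eye',.077),('batten',0)]:
    for m in arm.mark_of('wrist',l)[:3]: print(l,np.array(m['uv']),round(m['score'],2),onz(ci,m['uv'],z))
E
```

```text
t 2.32 p [ 0.5659 -0.1638  0.2501] yaw 1.6171 zdir [-0.0007 -0.0009 -1.    ] F [-0.2405  0.1708 -0.4103] M [0.0121 0.071  0.016 ] w 0.0854
eye [291. 163.] 0.58 [ 0.5759 -0.1316  0.077 ]
batten [287.4 153.3] 0.62 [ 0.5739 -0.129   0.    ]
```

View pics/w2c.png

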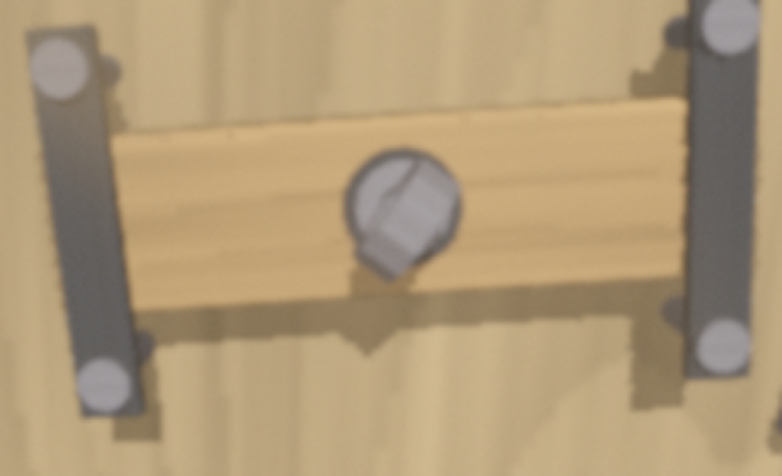

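Call:
servo_tool:
  increments:
    - [[0,0,0.04,0,0,0,-1],[0,0,0.08,0,0,0,-1],[0,0,0.09,0,0,0,-1],[0,0,0.09,0,0,0,-1],[0,0,0.09,0,0,0,-1]]

```text
time: 2.88
tool_pos: [0.5671, -0.1623, 0.161]
tcp_rot: [2.167, 2.274, 0.0]
wrist_force: [-0.3, 0.1, 0.6]
gripper_width: 0.0854
```

```bash
python3 - <<'E'
from h import *
s=st()
ci=arm.camera_info('wrist');im=snap('wrist','w3')
im=cv2.imread('pics/w3.png'); cv2.imwrite('pics/w3c.png',cv2.resize(im[90:270,170:400],None,fx=3.3,fy=3.3,interpolation=2))
np.save('ci3.npy',ci,allow_pickle=True)
for l,z in [('eye',.077),('batten',0)]:
    for m in arm.mark_of('wrist',l)[:3]: print(l,np.array(m['uv']),round(m['score'],2),onz(ci,m['uv'],z))
E
```

```text
t 2.88 p [ 0.5671 -0.1623  0.161 ] yaw 1.6192 zdir [ 0.0002  0.0001 -1.    ] F [-0.2981  0.1045  0.6447] M [ 0.0589 -0.024   0.0109] w 0.0854
eye [291.  182.4] 0.9 [ 0.574  -0.1329  0.077 ]
batten [288.7 167.6] 0.72 [ 0.5746 -0.133   0.    ]
```

View pics/w3c.png

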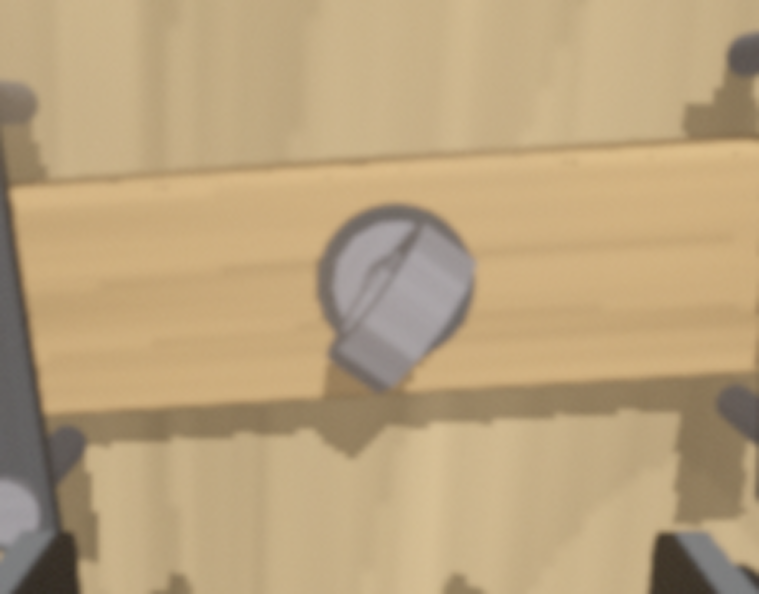

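```bash
python3 - <<'E'
from h import *
ci=np.load('ci3.npy',allow_pickle=True).item()
f=lambda x,y,z: onz(ci,(170+x/3.3,90+y/3.3),z)
print('collar c',f(397,282,.049),f(319,282,.049),f(475,282,.049),f(397,204,.049),f(397,360,.049))
P=[f(*q,.077) for q in [(335,350),(385,388),(474,265),(422,222)]]
print(np.mean(P,0))
for a,b in [(0,3),(1,2),(0,1),(3,2)]:
    d=P[b]-P[a]; print(np.linalg.norm(d),np.degrees(np.arctan2(d[1],d[0])))
for a,b in [((10,186),(755,140)),((50,413),(750,373))]:
    p,q=f(*a,.045),f(*b,.045); d=q-p; print('batten',p,q,np.degrees(np.arctan2(d[1],d[0])))
E
```

```text
collar c [ 0.5744 -0.1325  0.049 ] [ 0.5551 -0.1335  0.049 ] [ 0.5938 -0.1316  0.049 ] [ 0.5733 -0.1134  0.049 ] [ 0.5756 -0.1525  0.049 ]
[ 0.5749 -0.1334  0.077 ]
0.03411499505645606 59.02564534454159
0.0338676856479781 58.16270654355086
0.01425161821535564 -35.4129120058922
0.014781096112204111 -36.23053925722057
batten [ 0.4773 -0.1136  0.045 ] [ 0.6606 -0.0934  0.045 ] 6.276261146104955
batten [ 0.4852 -0.1723  0.045 ] [ 0.6684 -0.1525  0.045 ] 6.171339814275735
```

Call:
servo_tool:
  increments:
    - [[0.03,0,-0.03,0,0,-1.74,-1],[0.281,0.005,-0.09,0,0,-1.74,-1],[0.281,0.005,-0.09,0,0,-1.74,-1],[0.281,0.005,-0.09,0,0,-1.74,-1],[0.281,0.005,-0.09,0,0,-1.74,-1],[0.281,0.005,-0.09,0,0,-1.74,-1],[0.281,0.005,-0.09,0,0,-1.74,-1],[0.281,0.005,-0.09,0,0,-1.74,-1],[0.281,0.005,-0.09,0,0,-1.74,-1],[0.281,0.005,-0.09,0,0,-1.74,-1]]

```text
time: 3.87
tool_pos: [0.5585, 0.1209, 0.2527]
tcp_rot: [0.411, 3.11, 0.001]
wrist_force: [-0.3, -0.4, -0.3]
gripper_width: 0.0853
```

```bash
python3 - <<'E'
from h import *
st();print(arm.sense()['joint_pos'],inc([.558,.119,.2],3.36))
E
```

```text
t 3.87 p [0.5585 0.1209 0.2527] yaw 2.8788 zdir [ 0.0041 -0.     -1.    ] F [-0.347  -0.4428 -0.3248] M [-0.0315 -0.0422 -0.0008] w 0.0853
[ 0.3285  0.4551 -0.7803  1.7616  0.3621  1.07    0.731 ] (array([ 0.0002, -0.002 ,  0.0527]), array([ 0.0001,  0.0042, -0.4812]))
```

Call:
servo_tool:
  increments:
    - [[0,-0.002,0.04,0,0,-0.48,-1],[0,-0.002,0.05,0,0,-0.48,-1],[0,-0.002,0.05,0,0,-0.48,-1],[0,-0.002,0.05,0,0,-0.48,-1],[0,-0.002,0.05,0,0,-0.48,-1],[0,-0.002,0.05,0,0,-0.48,-1]]

```text
time: 4.37
tool_pos: [0.5581, 0.117, 0.2015]
tcp_rot: [-0.321, 3.123, -0.0]
wrist_force: [0.2, -0.5, 0.4]
gripper_width: 0.0856
```

```bash
python3 - <<'E'
from h import *
s=st()
ci=arm.camera_info('wrist');im=snap('wrist','w4')
np.save('ci4.npy',ci,allow_pickle=True)
for l in ['rod_grip','rod_tip','rest_spot']:
    for m in arm.mark_of('wrist',l)[:3]: print(l,np.array(m['uv']),round(m['score'],2),onz(ci,m['uv'],.038))
E
```

```text
t 4.37 p [0.5581 0.117  0.2015] yaw -2.937 zdir [ 0.0021  0.0001 -1.    ] F [ 0.1947 -0.5298  0.3639] M [-0.0105  0.0097 -0.0697] w 0.0856
rod_tip [436.1  55.6] 0.77 [0.3998 0.2329 0.038 ]
rod_tip [288.2 322.4] 0.58 [0.7078 0.1589 0.038 ]
rest_spot [289.  196.5] 0.8 [0.5592 0.1276 0.038 ]
rest_spot [178.2 246.5] 0.71 [0.6377 0.0222 0.038 ]
```

View pics/w4.png

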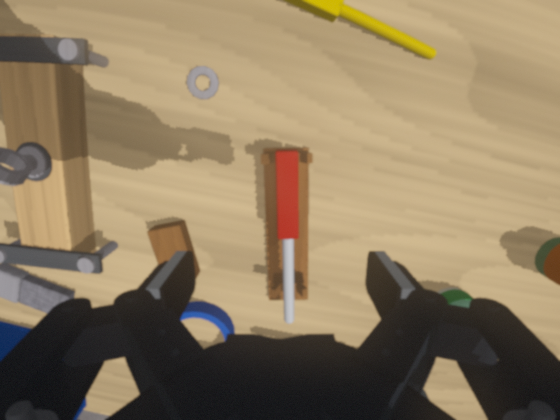

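The red rod lies at column ~288: handle rows 151–238, bar tip (290,322). The offcut and tape are to the left, and the jaws clear them. Now the numbers.

```bash
python3 - <<'E'
from h import *
ci=np.load('ci4.npy',allow_pickle=True).item()
im=cv2.cvtColor(cv2.imread('pics/w4.png'),cv2.COLOR_BGR2RGB).astype(int)
m=(im[...,0]>120)&(im[...,1]<70)&(im[...,2]<70); m[:, :240]=0;m[:,330:]=0
v,u=np.nonzero(m); print(u.min(),u.max(),v.min(),v.max())
P=[]
for r in range(v.min(),v.max()+1):
    c=np.nonzero(m[r])[0]
    P.append([(c.min()+c.max())/2,r,c.min(),c.max()])
P=np.array(P); print(P[::12])
W=np.array([onz(ci,p[:2],.049) for p in P[4:-4]])
l=cv2.fitLine(W[:,:2].astype(np.float32),cv2.DIST_L2,0,1e-5,1e-6).ravel(); print(l,np.degrees(np.arctan2(l[1],l[0])))
print('rear',onz(ci,P[0,:2],.049),'front',onz(ci,P[-1,:2],.049),'mid',(onz(ci,P[0,:2],.049)+onz(ci,P[-1,:2],.049))/2,'tip',onz(ci,(290,323),.038))
E
```

```text
275 297 150 238
[[285.  150.  277.  293. ]
 [286.  162.  276.  296. ]
 [286.5 174.  277.  296. ]
 [286.5 186.  277.  296. ]
 [286.5 198.  277.  296. ]
 [286.5 210.  277.  296. ]
 [287.  222.  277.  297. ]
 [287.  234.  277.  297. ]]
[0.975  0.222  0.5551 0.124 ] 12.826275
rear [0.5133 0.1135 0.049 ] front [0.6012 0.1265 0.049 ] mid [0.5573 0.12   0.049 ] tip [0.7082 0.1611 0.038 ]
```

```bash
python3 - <<'E'
from h import *
st();print(inc([.557,.1235,.11],3.3736))
E
```

```text
t 4.57 p [0.5577 0.117  0.2009] yaw -2.9351 zdir [ 0.0012 -0.0005 -1.    ] F [-0.8187  0.7486 -0.1354] M [ 0.0079  0.0034 -0.0197] w 0.0856
(array([-0.0006,  0.0066,  0.0909]), array([-0.0007,  0.001 , -0.0255]))
```

Call:
servo_tool:
  increments:
    - [[0,0.0066,0.04,0,0,-0.0255,-1],[0,0.0066,0.08,0,0,-0.0255,-1],[0,0.0066,0.091,0,0,-0.0255,-1],[0,0.0066,0.091,0,0,-0.0255,-1],[0,0.0066,0.091,0,0,-0.0255,-1]]

```text
time: 4.98
tool_pos: [0.5564, 0.124, 0.11]
tcp_rot: [-0.366, 3.12, 0.0]
wrist_force: [-0.3, -0.4, 0.5]
gripper_width: 0.0851
```

```bash
python3 - <<'E'
from h import *
s=st()
ci=arm.camera_info('wrist');im=snap('wrist','w5').astype(int)
m=(im[...,0]>120)&(im[...,1]<70)&(im[...,2]<70); m[:, :200]=0;m[:,360:]=0
v,u=np.nonzero(m); 
P=[]
for r in range(v.min(),v.max()+1):
    c=np.nonzero(m[r])[0]
    P.append([(c.min()+c.max())/2,r,c.min(),c.max()])
P=np.array(P); print(P[::10])
W=np.array([onz(ci,p[:2],.049) for p in P[6:-6]])
l=cv2.fitLine(W[:,:2].astype(np.float32),cv2.DIST_L2,0,1e-5,1e-6).ravel(); print(l,np.degrees(np.arctan2(l[1],l[0])))
print('rear',onz(ci,P[0,:2],.049),'front',onz(ci,P[-1,:2],.049))
E
```

```text
t 4.98 p [0.5564 0.124  0.11  ] yaw -2.9081 zdir [ 0.0001  0.0003 -1.    ] F [-0.2522 -0.4175  0.4852] M [0.0256 0.0403 0.0382] w 0.0851
[[268.  162.  268.  268. ]
 [280.  172.  265.  295. ]
 [279.5 182.  264.  295. ]
 [279.5 192.  264.  295. ]
 [279.5 202.  264.  295. ]
 [279.5 212.  264.  295. ]
 [278.5 222.  263.  294. ]
 [279.  232.  264.  294. ]
 [279.  242.  264.  294. ]
 [279.  252.  264.  294. ]
 [279.  262.  264.  294. ]
 [278.5 272.  264.  293. ]
 [278.5 282.  264.  293. ]]
[0.9754 0.2203 0.5543 0.1239] 12.7241535
rear [0.5143 0.1073 0.049 ] front [0.602  0.1259 0.049 ]
```

View pics/w5.png

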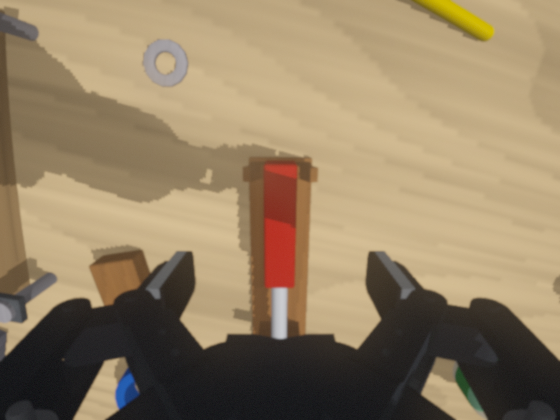

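```bash
python3 - <<'E'
from h import *
st();print(inc([.558,.1247,.043],3.364))
E
```

```text
t 5.03 p [0.5572 0.1242 0.111 ] yaw -2.9082 zdir [ 0.0023  0.0007 -1.    ] F [-0.2816  0.355   0.4303] M [ 0.0045 -0.0052 -0.0299] w 0.0855
(array([-0.0008,  0.0003,  0.068 ]), array([0.0002, 0.0024, 0.011 ]))
```

Call:
servo_tool:
  increments:
    - [[-0.001,0.0005,0.035,0,0,0.011,-1],[-0.001,0.0005,0.06,0,0,0.011,-1],[-0.001,0.0005,0.067,0,0,0.011,-1],[-0.001,0.0005,0.067,0,0,0.011,-1],[-0.001,0.0005,0.067,0,0,0.011,1],[-0.001,0.0005,0.067,0,0,0.011,1],[-0.001,0.0005,0.067,0,0,0.011,1],[-0.001,0.0005,0.067,0,0,0.011,1],[-0.001,0.0005,0.067,0,0,0.011,1],[-0.001,0.0005,0.067,0,0,0.011,1]]

```text
time: 5.87
tool_pos: [0.5575, 0.1243, 0.0432]
tcp_rot: [-0.349, 3.121, -0.0]
wrist_force: [-0.4, 0.5, 5.6]
gripper_width: 0.021
```

```bash
python3 - <<'E'
from h import *
st()
E
```

```text
t 5.87 p [0.5575 0.1243 0.0432] yaw -2.9191 zdir [ 0.0014 -0.0001 -1.    ] F [-0.4337  0.4807  5.6488] M [-0.13    0.1436  0.0245] w 0.021
```

Call:
servo_tool:
  increments:
    - [[0,0,-0.02,0,0,0,1],[0,0,-0.05,0,0,0,1],[0,0,-0.08,0,0,0,1],[0,0,-0.08,0,0,0,1],[0,0,-0.08,0,0,0,1],[0,0,-0.08,0,0,0,1],[0,0,-0.08,0,0,0,1]]

```text
time: 6.45
tool_pos: [0.5561, 0.1237, 0.121]
tcp_rot: [0.349, -3.12, 0.001]
wrist_force: [-0.0, 0.8, -1.3]
gripper_width: 0.0209
```

```bash
python3 - <<'E'
from h import *
st(); snap('wrist','w6');st();print(inc([.419,-.032,.123],np.radians(147)))
E
```

```text
t 6.45 p [0.5561 0.1237 0.121 ] yaw -2.9191 zdir [-0.0022 -0.0007 -1.    ] F [-0.0333  0.8145 -1.3209] M [-0.0055 -0.0435  0.0135] w 0.0209
t 6.5 p [0.556  0.1238 0.121 ] yaw -2.919 zdir [-0.0024 -0.0006 -1.    ] F [ 0.5602 -0.433  -0.2295] M [-0.0212  0.0209 -0.0172] w 0.021
(array([ 0.1681, -0.1217, -0.0016]), array([-0.001 , -0.0023,  0.7986]))
```

View pics/w6.png

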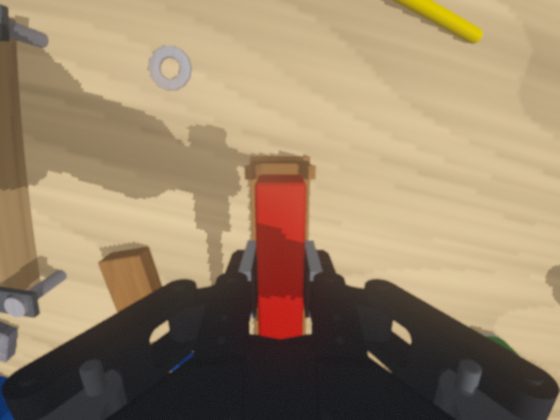

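The rod is held squarely (handle centred at column 281). Moving to the pre-insertion pose.

Call:
servo_tool:
  increments:
    - [[0.168,-0.122,0,0,0,0.798,1],[0.168,-0.122,0,0,0,0.798,1],[0.168,-0.122,0,0,0,0.798,1],[0.168,-0.122,0,0,0,0.798,1],[0.168,-0.122,0,0,0,0.798,1],[0.168,-0.122,0,0,0,0.798,1],[0.168,-0.122,0,0,0,0.798,1],[0.168,-0.122,0,0,0,0.798,1],[0.168,-0.122,0,0,0,0.798,1],[0.168,-0.122,0,0,0,0.798,1]]

```text
time: 7.33
tool_pos: [0.42, -0.0313, 0.1219]
tcp_rot: [-0.887, -3.013, -0.001]
wrist_force: [-0.5, 0.5, -0.7]
gripper_width: 0.0209
```

```bash
python3 - <<'E'
from h import *
s=st(); print(s['joint_pos'],inc([.419,-.032,.0825],np.radians(147)))
E
```

```text
t 7.33 p [ 0.42   -0.0313  0.1219] yaw 2.5687 zdir [-0.0007  0.0006 -1.    ] F [-0.5264  0.4832 -0.684 ] M [-0.0253  0.0386 -0.011 ] w 0.0209
[ 0.5752  0.3823 -0.6653  2.2067  0.3815  0.665   0.6381] (array([ 0.0004, -0.0011,  0.0394]), array([ 0.0001, -0.0009,  0.0031]))
```

Call:
servo_tool:
  increments:
    - [[0,-0.001,0.03,0,0,0,1],[0,-0.001,0.039,0,0,0,1],[0,-0.001,0.039,0,0,0,1],[0,-0.001,0.039,0,0,0,1],[0,-0.001,0.039,0,0,0,1],[0,-0.001,0.039,0,0,0,1]]

```text
time: 7.83
tool_pos: [0.4201, -0.0325, 0.084]
tcp_rot: [0.89, 3.012, 0.0]
wrist_force: [-0.0, 0.2, -0.9]
gripper_width: 0.021
```

```bash
python3 - <<'E'
from h import *
s=st()
for c,(u0,u1,v0,v1) in {'side':(220,380,150,260),'scene':(150,310,160,280),'wrist':(150,400,200,420)}.items():
    im=snap(c,c+'7'); im=cv2.cvtColor(im,cv2.COLOR_RGB2BGR)
    cv2.imwrite(f'pics/{c}7c.png',cv2.resize(im[v0:v1,u0:u1],None,fx=(4.8 if c!='wrist' else 2.6),fy=(4.8 if c!='wrist' else 2.6),interpolation=2))
    ci=arm.camera_info(c)
    for l in ['eye','rod_tip']:
        for m in arm.mark_of(c,l)[:2]: print(c,l,m['uv'],round(m['score'],2),onz(ci,m['uv'],.077))
    for nm,p in [('eye',[.5745,-.133,.077]),('tip',[.419+.154*np.cos(np.radians(-33)),-.032+.154*np.sin(np.radians(-33)),.077])]: print('  pred',nm,proj(ci,p))
E
```

```text
t 7.83 p [ 0.4201 -0.0325  0.084 ] yaw 2.5668 zdir [ 0.0013 -0.0001 -1.    ] F [-0.0482  0.2221 -0.8933] M [-0.0173  0.0277  0.0018] w 0.021
side eye [277.0, 193.2] 0.68 [ 0.5636 -0.1274  0.077 ]
side rod_tip [298.9, 317.6] 0.87 [0.2538 0.3355 0.077 ]
side rod_tip [268.2, 299.0] 0.65 [0.3455 0.3148 0.077 ]
  pred eye [274.8717 191.6265]
  pred tip [279.5277 195.9922]
scene eye [205.2, 227.7] 0.64 [ 0.5787 -0.1322  0.077 ]
scene eye [86.5, 227.3] 0.53 [ 0.6414 -0.4278  0.077 ]
scene rod_tip [359.0, 219.1] 0.82 [0.4687 0.2414 0.077 ]
scene rod_tip [216.2, 218.2] 0.53 [ 0.5404 -0.115   0.077 ]
  pred eye [205.3864 226.4725]
  pred tip [215.0038 220.2401]
  pred eye [278.8119 497.187 ]
  pred tip [278.7799 470.2715]
```

View pics/side7c.png

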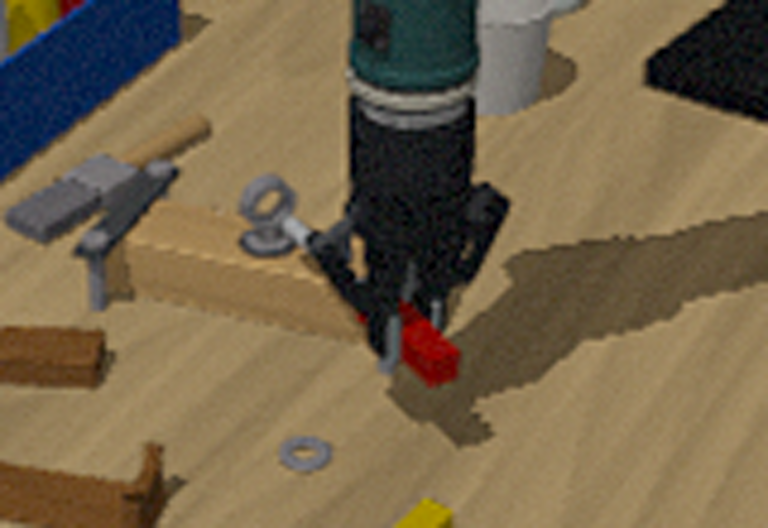

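View pics/scene7c.png

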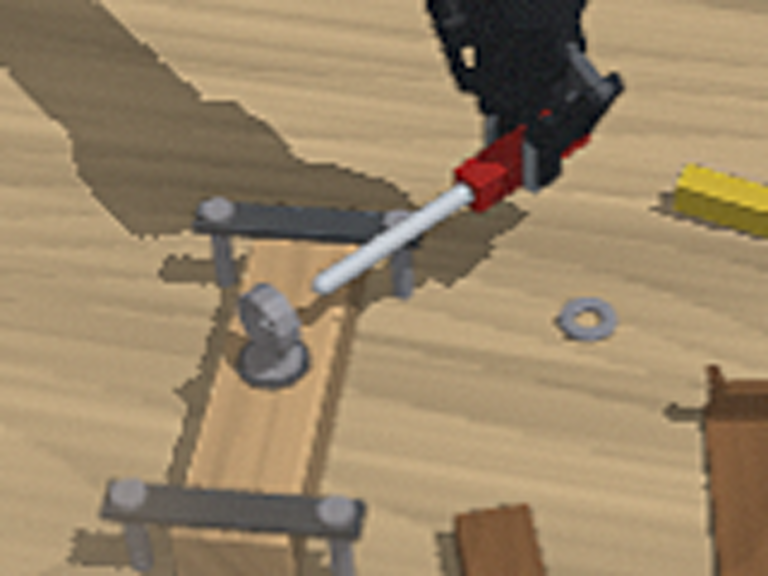

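View pics/wrist7.png

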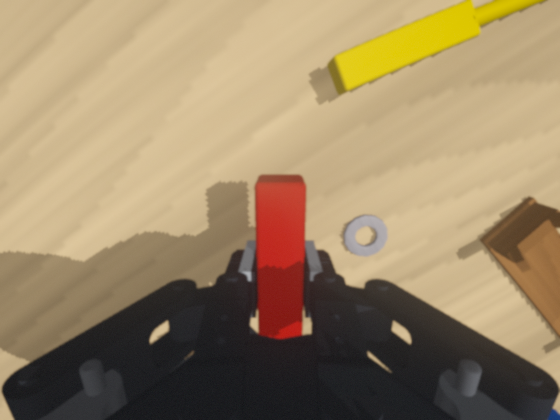

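Both views agree with predictions: scene eye (205,227) and tip (216,220), side eye (276,192) and tip (280,196). The rod axis points at the hole centre, so I'll insert.

Call:
servo_tool:
  increments:
    - [[-0.01,0,0.001,0,0,0,1],[-0.02,0,0.001,0,0,0,1],[-0.026,0,0.001,0,0,0,1],[-0.032,0,0.001,0,0,0,1],[-0.038,0,0.001,0,0,0,1],[-0.044,0,0.001,0,0,0,1],[-0.05,0,0.001,0,0,0,1],[-0.05,0,0.001,0,0,0,1]]

```text
time: 8.95
tool_pos: [0.4626, -0.0607, 0.0823]
tcp_rot: [0.893, 3.011, 0.0]
wrist_force: [0.9, -0.6, -0.5]
gripper_width: 0.0205
```

```bash
python3 - <<'E'
from h import *
s=st()
for c,(u0,u1,v0,v1) in {'side':(220,380,150,260),'scene':(150,310,160,280)}.items():
    im=snap(c,c+'8'); im=cv2.cvtColor(im,cv2.COLOR_RGB2BGR)
    cv2.imwrite(f'pics/{c}8c.png',cv2.resize(im[v0:v1,u0:u1],None,fx=4.8,fy=4.8,interpolation=2))
E
```

```text
t 8.95 p [ 0.4626 -0.0607  0.0823] yaw 2.5652 zdir [ 0.001  -0.0001 -1.    ] F [ 0.8832 -0.5852 -0.4995] M [-0.0354  0.009  -0.0257] w 0.0205
```

View pics/scene8c.png

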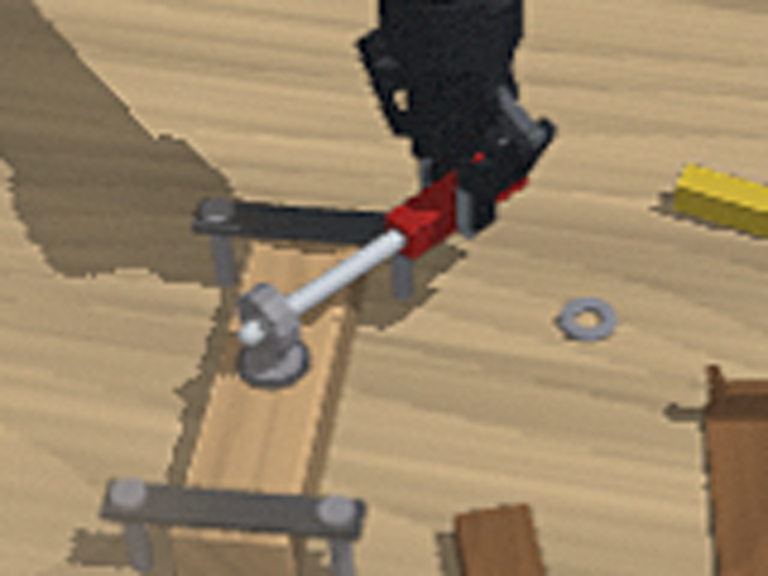

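View pics/side8c.png

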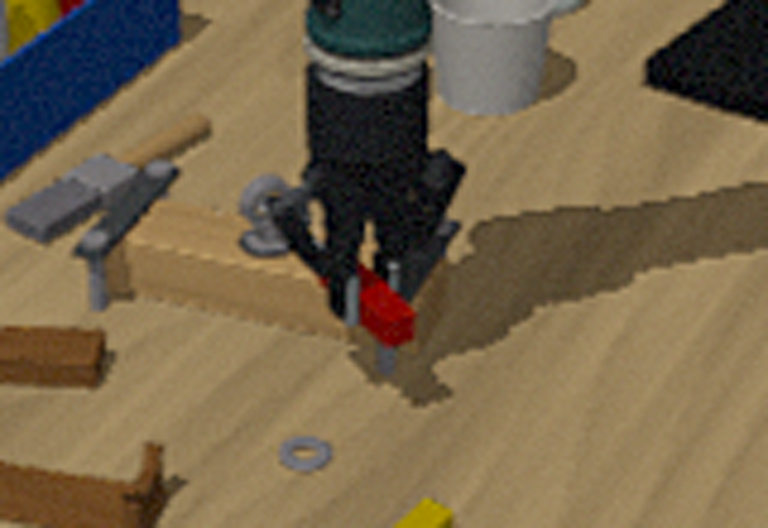

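The tip has passed through the hole with no contact force. Inserting deeper, to about 0.103 m handle radius.

Call:
servo_tool:
  increments:
    - [[-0.008,0,0,0,0,0,1],[-0.016,0,0,0,0,0,1],[-0.024,0,0,0,0,0,1],[-0.03,0,0,0,0,0,1],[-0.03,0,0,0,0,0,1],[-0.03,0,0,0,0,0,1]]

```text
time: 9.55
tool_pos: [0.4868, -0.0764, 0.0821]
tcp_rot: [-0.892, -3.012, -0.0]
wrist_force: [-0.6, -0.0, -0.8]
gripper_width: 0.0207
```

```bash
cat >> h.py <<'E'
EYE=np.array([.5745,-.133,.077])
def tq(s=None):
    s=s or st(); d=s['tool_pos']-EYE; F=s['wrist_force']
    r=np.hypot(d[0],d[1]); az=np.arctan2(d[1],d[0]); R=Ro.from_rotvec(s['tcp_rot']).as_matrix(); yaw=np.arctan2(R[1,0],R[0,0])
    t=d[0]*F[1]-d[1]*F[0]
    print(f"r {r:.4f} az {np.degrees(az):.2f} yaw {np.degrees(yaw):.2f} rxF {t:.3f} Mz {s['ft_torque'][2]:.3f} sum {t+s['ft_torque'][2]:.3f} Ftan {t/r:.2f}")
def arc(r,ths,r1=None):
    for t in ths: print('[%.4f, %.4f, 0, 0, 0, %.3f, 1],'%(r*np.cos(t)-r,r*np.sin(t),t),end=' ')
    print()
E
python3 - <<'E'
from h import *
tq(); arc(.103,np.minimum(np.arange(1,11)*.06,.52))
E
```

```text
t 9.55 p [ 0.4868 -0.0764  0.0821] yaw 2.5656 zdir [-0.0002  0.0002 -1.    ] F [-0.6059 -0.009  -0.8486] M [-0.0029  0.0515  0.0188] w 0.0207
r 0.1044 az 147.19 yaw 147.00 rxF 0.035 Mz 0.019 sum 0.054 Ftan 0.34
[-0.0002, 0.0062, 0, 0, 0, 0.060, 1], [-0.0007, 0.0123, 0, 0, 0, 0.120, 1], [-0.0017, 0.0184, 0, 0, 0, 0.180, 1], [-0.0030, 0.0245, 0, 0, 0, 0.240, 1], [-0.0046, 0.0304, 0, 0, 0, 0.300, 1], [-0.0066, 0.0363, 0, 0, 0, 0.360, 1], [-0.0090, 0.0420, 0, 0, 0, 0.420, 1], [-0.0116, 0.0476, 0, 0, 0, 0.480, 1], [-0.0136, 0.0512, 0, 0, 0, 0.520, 1], [-0.0136, 0.0512, 0, 0, 0, 0.520, 1],
```

Call:
servo_tool:
  increments:
    - [[-0.0002,0.0062,0,0,0,0.06,1],[-0.0007,0.0123,0,0,0,0.12,1],[-0.0017,0.0184,0,0,0,0.18,1],[-0.003,0.0245,0,0,0,0.24,1],[-0.0046,0.0304,0,0,0,0.3,1],[-0.0066,0.0363,0,0,0,0.36,1],[-0.009,0.042,0,0,0,0.42,1],[-0.0116,0.0476,0,0,0,0.48,1],[-0.0136,0.0512,0,0,0,0.52,1],[-0.0136,0.0512,0,0,0,0.52,1]]

```text
time: 10.38
tool_pos: [0.5261, -0.0397, 0.0823]
tcp_rot: [1.635, 2.682, 0.001]
wrist_force: [-0.2, -0.2, -0.1]
gripper_width: 0.0212
```

```bash
python3 - <<'E'
from h import *
tq(); print(arm.sense()['joint_pos']);arc(.104,np.minimum(np.arange(1,11)*.05,.4))
E
```

```text
t 10.38 p [ 0.5261 -0.0397  0.0823] yaw 2.0465 zdir [ 0.0002  0.0003 -1.    ] F [-0.1539 -0.1647 -0.071 ] M [0.0113 0.0524 0.0166] w 0.0212
r 0.1051 az 117.42 yaw 117.26 rxF 0.022 Mz 0.017 sum 0.039 Ftan 0.21
[ 0.3683  0.5579 -0.4442  1.9928  0.3746  0.6701  0.1615]
[-0.0001, 0.0052, 0, 0, 0, 0.050, 1], [-0.0005, 0.0104, 0, 0, 0, 0.100, 1], [-0.0012, 0.0155, 0, 0, 0, 0.150, 1], [-0.0021, 0.0207, 0, 0, 0, 0.200, 1], [-0.0032, 0.0257, 0, 0, 0, 0.250, 1], [-0.0046, 0.0307, 0, 0, 0, 0.300, 1], [-0.0063, 0.0357, 0, 0, 0, 0.350, 1], [-0.0082, 0.0405, 0, 0, 0, 0.400, 1], [-0.0082, 0.0405, 0, 0, 0, 0.400, 1], [-0.0082, 0.0405, 0, 0, 0, 0.400, 1],
```

Call:
servo_tool:
  increments:
    - [[-0.0001,0.0052,0,0,0,0.05,1],[-0.0005,0.0104,0,0,0,0.1,1],[-0.0012,0.0155,0,0,0,0.15,1],[-0.0021,0.0207,0,0,0,0.2,1],[-0.0032,0.0257,0,0,0,0.25,1],[-0.0046,0.0307,0,0,0,0.3,1],[-0.0063,0.0357,0,0,0,0.35,1],[-0.0082,0.0405,0,0,0,0.4,1],[-0.0082,0.0405,0,0,0,0.4,1],[-0.0082,0.0405,0,0,0,0.4,1]]

```text
time: 11.22
tool_pos: [0.5651, -0.0292, 0.0821]
tcp_rot: [-2.133, -2.306, 0.001]
wrist_force: [-0.7, -0.1, -1.7]
gripper_width: 0.0208
```

```bash
python3 - <<'E'
from h import *
tq();arc(.104,np.minimum(np.arange(1,11)*.03,.25))
im=cv2.cvtColor(snap('scene','scene9'),cv2.COLOR_RGB2BGR)
cv2.imwrite('pics/scene9c.png',cv2.resize(im[160:280,150:310],None,fx=4.8,fy=4.8,interpolation=2))
E
```

```text
t 11.22 p [ 0.5651 -0.0292  0.0821] yaw 1.649 zdir [-0.0006  0.0001 -1.    ] F [-0.6644 -0.0838 -1.6753] M [ 0.1504 -0.0601  0.1325] w 0.0208
r 0.1042 az 95.18 yaw 94.48 rxF 0.070 Mz 0.133 sum 0.202 Ftan 0.67
[-0.0000, 0.0031, 0, 0, 0, 0.030, 1], [-0.0002, 0.0062, 0, 0, 0, 0.060, 1], [-0.0004, 0.0093, 0, 0, 0, 0.090, 1], [-0.0007, 0.0125, 0, 0, 0, 0.120, 1], [-0.0012, 0.0155, 0, 0, 0, 0.150, 1], [-0.0017, 0.0186, 0, 0, 0, 0.180, 1], [-0.0023, 0.0217, 0, 0, 0, 0.210, 1], [-0.0030, 0.0247, 0, 0, 0, 0.240, 1], [-0.0032, 0.0257, 0, 0, 0, 0.250, 1], [-0.0032, 0.0257, 0, 0, 0, 0.250, 1],
```

View pics/scene9c.png

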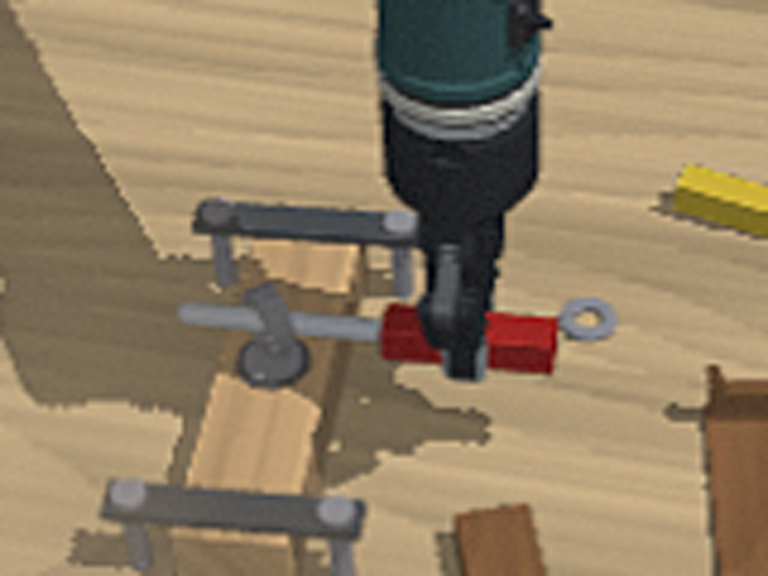

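The eye is now turning: measured torque ~0.2 N m, close to thread friction. Continuing.

Call:
servo_tool:
  increments:
    - [[0,0.0031,0,0,0,0.03,1],[-0.0002,0.0062,0,0,0,0.06,1],[-0.0004,0.0093,0,0,0,0.09,1],[-0.0007,0.0125,0,0,0,0.12,1],[-0.0012,0.0155,0,0,0,0.15,1],[-0.0017,0.0186,0,0,0,0.18,1],[-0.0023,0.0217,0,0,0,0.21,1],[-0.003,0.0247,0,0,0,0.24,1],[-0.0032,0.0257,0,0,0,0.25,1]]

```text
time: 12.02
tool_pos: [0.5919, -0.0306, 0.0822]
tcp_rot: [2.409, 2.016, 0.0]
wrist_force: [0.2, 1.4, -1.4]
gripper_width: 0.021
```

```bash
python3 - <<'E'
from h import *
tq();arc(.104,np.arange(1,9)*.02)
E
```

```text
t 12.02 p [ 0.5919 -0.0306  0.0822] yaw 1.3937 zdir [ 0.0001  0.0001 -1.    ] F [ 0.1713  1.436  -1.3608] M [ 0.4559 -0.1212  0.1206] w 0.021
r 0.1038 az 80.34 yaw 79.85 rxF 0.007 Mz 0.121 sum 0.128 Ftan 0.07
[-0.0000, 0.0021, 0, 0, 0, 0.020, 1], [-0.0001, 0.0042, 0, 0, 0, 0.040, 1], [-0.0002, 0.0062, 0, 0, 0, 0.060, 1], [-0.0003, 0.0083, 0, 0, 0, 0.080, 1], [-0.0005, 0.0104, 0, 0, 0, 0.100, 1], [-0.0007, 0.0125, 0, 0, 0, 0.120, 1], [-0.0010, 0.0145, 0, 0, 0, 0.140, 1], [-0.0013, 0.0166, 0, 0, 0, 0.160, 1],
```

Call:
servo_tool:
  increments:
    - [[0,0.0021,0,0,0,0.02,1],[-0.0001,0.0042,0,0,0,0.04,1],[-0.0002,0.0062,0,0,0,0.06,1],[-0.0003,0.0083,0,0,0,0.08,1],[-0.0005,0.0104,0,0,0,0.1,1],[-0.0007,0.0125,0,0,0,0.12,1],[-0.001,0.0145,0,0,0,0.14,1]]

```text
time: 12.6
tool_pos: [0.606, -0.0342, 0.0823]
tcp_rot: [2.544, 1.844, 0.001]
wrist_force: [1.3, 1.7, -2.5]
gripper_width: 0.0209
```

```bash
python3 - <<'E'
from h import *
tq();arc(.104,np.arange(1,9)*.01)
E
```

```text
t 12.6 p [ 0.606  -0.0342  0.0823] yaw 1.2543 zdir [ 0.0005  0.0001 -1.    ] F [ 1.3476  1.6537 -2.4596] M [ 0.5414 -0.3308  0.2263] w 0.0209
r 0.1037 az 72.33 yaw 71.87 rxF -0.081 Mz 0.226 sum 0.145 Ftan -0.78
[-0.0000, 0.0010, 0, 0, 0, 0.010, 1], [-0.0000, 0.0021, 0, 0, 0, 0.020, 1], [-0.0000, 0.0031, 0, 0, 0, 0.030, 1], [-0.0001, 0.0042, 0, 0, 0, 0.040, 1], [-0.0001, 0.0052, 0, 0, 0, 0.050, 1], [-0.0002, 0.0062, 0, 0, 0, 0.060, 1], [-0.0003, 0.0073, 0, 0, 0, 0.070, 1], [-0.0003, 0.0083, 0, 0, 0, 0.080, 1],
```

Call:
servo_tool:
  increments:
    - [[0,0.001,0,0,0,0.01,1],[0,0.0021,0,0,0,0.02,1],[0,0.0031,0,0,0,0.03,1],[-0.0001,0.0042,0,0,0,0.04,1],[-0.0001,0.0052,0,0,0,0.05,1],[-0.0002,0.0062,0,0,0,0.06,1]]

```text
time: 13.1
tool_pos: [0.6117, -0.0363, 0.0823]
tcp_rot: [2.597, 1.768, 0.001]
wrist_force: [2.5, 1.5, -1.7]
gripper_width: 0.0211
```

```bash
python3 - <<'E'
from h import *
tq()
E
```

```text
t 13.1 p [ 0.6117 -0.0363  0.0823] yaw 1.1954 zdir [ 0.0005  0.     -1.    ] F [ 2.461   1.5196 -1.7   ] M [ 0.5365 -0.4146  0.3001] w 0.0211
r 0.1036 az 68.97 yaw 68.49 rxF -0.182 Mz 0.300 sum 0.119 Ftan -1.75
```

Call:
servo_tool:
  increments:
    - [[0,0.001,0,0,0,0.005,1],[0,0.002,0,0,0,0.01,1],[0,0.003,0,0,0,0.015,1],[0,0.004,0,0,0,0.02,1]]

```text
time: 13.43
tool_pos: [0.6144, -0.0374, 0.082]
tcp_rot: [-2.613, -1.741, 0.002]
wrist_force: [-2.1, 4.1, -0.9]
gripper_width: 0.021
```

```bash
python3 - <<'E'
from h import *
tq()
E
```

```text
t 13.43 p [ 0.6144 -0.0374  0.082 ] yaw 1.1752 zdir [-0.0019  0.0005 -1.    ] F [-2.0809  4.1494 -0.9024] M [ 0.8437  0.2459 -0.1033] w 0.021
r 0.1036 az 67.35 yaw 67.33 rxF 0.365 Mz -0.103 sum 0.261 Ftan 3.52
```

Call:
servo_tool:
  increments:
    - [[0,0,0,0,0,0,1]]

```text
time: 13.52
tool_pos: [0.6145, -0.0374, 0.082]
tcp_rot: [-2.613, -1.741, 0.002]
wrist_force: [-1.4, 3.7, -0.7]
gripper_width: 0.0208
```

```bash
python3 - <<'E'
from h import *
tq()
im=arm.get_image('scene')
tq()
im=cv2.cvtColor(snap('scene','scene10'),cv2.COLOR_RGB2BGR)
tq()
cv2.imwrite('pics/scene10c.png',cv2.resize(im[190:270,160:280],None,fx=6.5,fy=6.5,interpolation=2))
E
```

```text
t 13.52 p [ 0.6145 -0.0374  0.082 ] yaw 1.1753 zdir [-0.0018  0.0005 -1.    ] F [-1.3694  3.695  -0.6682] M [ 0.7908  0.2862 -0.1736] w 0.0208
r 0.1036 az 67.32 yaw 67.34 rxF 0.279 Mz -0.174 sum 0.105 Ftan 2.69
t 13.57 p [ 0.6144 -0.0374  0.082 ] yaw 1.1757 zdir [-0.0017  0.0004 -1.    ] F [-1.3786  3.2561 -0.7077] M [ 0.7833  0.3517 -0.1537] w 0.0209
r 0.1036 az 67.34 yaw 67.36 rxF 0.262 Mz -0.154 sum 0.108 Ftan 2.53
t 13.62 p [ 0.6145 -0.0374  0.082 ] yaw 1.1759 zdir [-0.0015  0.0004 -1.    ] F [-1.6099  4.3231 -0.8449] M [ 0.8586  0.368  -0.1935] w 0.0209
r 0.1036 az 67.32 yaw 67.38 rxF 0.327 Mz -0.194 sum 0.133 Ftan 3.15
```

View pics/scene10c.png

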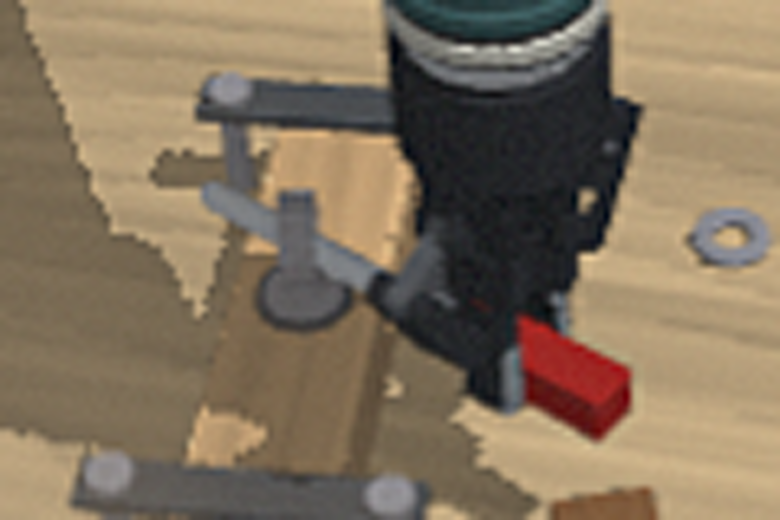

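Still at friction level (~0.12 N m), so not home. Continuing in small arc steps.

Call:
servo_tool:
  increments:
    - [[0,0.001,0,0,0,0.012,1],[0,0.002,0,0,0,0.024,1],[-0.0001,0.003,0,0,0,0.036,1],[-0.0001,0.003,0,0,0,0.036,1]]

```text
time: 13.95
tool_pos: [0.618, -0.039, 0.0822]
tcp_rot: [-2.646, -1.694, -0.0]
wrist_force: [-1.0, 3.3, -1.4]
gripper_width: 0.021
```

```bash
python3 - <<'E'
from h import *
tq()
E
```

```text
t 13.95 p [ 0.618  -0.039   0.0822] yaw 1.1391 zdir [-0.0001  0.0001 -1.    ] F [-0.9792  3.3262 -1.3755] M [ 0.8939  0.2019 -0.1701] w 0.021
r 0.1036 az 65.19 yaw 65.27 rxF 0.237 Mz -0.170 sum 0.067 Ftan 2.28
```

Call:
servo_tool:
  increments:
    - [[0,0.001,0,0,0,0.01,1],[0,0.002,0,0,0,0.02,1],[0,0.002,0,0,0,0.02,1]]

```text
time: 14.2
tool_pos: [0.6198, -0.0399, 0.0822]
tcp_rot: [-2.662, -1.668, 0.0]
wrist_force: [-0.9, 3.9, -0.9]
gripper_width: 0.0213
```

```bash
python3 - <<'E'
from h import *
tq()
E
```

```text
t 14.2 p [ 0.6198 -0.0399  0.0822] yaw 1.1193 zdir [-0.  0. -1.] F [-0.8536  3.9075 -0.8569] M [ 0.8854  0.2268 -0.2117] w 0.0213
r 0.1035 az 64.06 yaw 64.13 rxF 0.256 Mz -0.212 sum 0.045 Ftan 2.48
```

Call:
servo_tool:
  increments:
    - [[0,0.001,0,0,0,0.01,1],[0,0.002,0,0,0,0.02,1],[0,0.002,0,0,0,0.02,1]]

```text
time: 14.45
tool_pos: [0.6217, -0.0408, 0.0823]
tcp_rot: [2.679, 1.641, 0.0]
wrist_force: [-0.5, 4.4, -1.7]
gripper_width: 0.0207
```

```bash
python3 - <<'E'
from h import *
tq()
E
```

```text
t 14.45 p [ 0.6217 -0.0408  0.0823] yaw 1.0993 zdir [ 0.0001 -0.0001 -1.    ] F [-0.4881  4.4229 -1.6842] M [ 0.8719  0.186  -0.12  ] w 0.0207
r 0.1035 az 62.91 yaw 62.99 rxF 0.254 Mz -0.120 sum 0.133 Ftan 2.45
```

Call:
servo_tool:
  increments:
    - [[0.0003,0.0008,0,0,0,0.008,1],[0.0005,0.0015,0,0,0,0.015,1],[0.0005,0.0015,0,0,0,0.015,1]]

```text
time: 14.7
tool_pos: [0.623, -0.0414, 0.0822]
tcp_rot: [2.691, 1.621, -0.001]
wrist_force: [-1.2, 2.0, -1.4]
gripper_width: 0.0211
```

```bash
python3 - <<'E'
from h import *
tq()
E
```

```text
t 14.7 p [ 0.623  -0.0414  0.0822] yaw 1.0845 zdir [-0.0003 -0.0005 -1.    ] F [-1.1949  1.9821 -1.3683] M [ 0.6816  0.2395 -0.1122] w 0.0211
r 0.1037 az 62.10 yaw 62.14 rxF 0.206 Mz -0.112 sum 0.093 Ftan 1.98
```

Call:
servo_tool:
  increments:
    - [[0,0.0008,0,0,0,0.008,1],[0,0.0015,0,0,0,0.015,1],[0,0.0015,0,0,0,0.015,1]]

```text
time: 14.95
tool_pos: [0.6244, -0.0421, 0.0822]
tcp_rot: [2.703, 1.601, -0.0]
wrist_force: [-1.3, 2.3, -1.7]
gripper_width: 0.0207
```

```bash
python3 - <<'E'
from h import *
tq()
E
```

```text
t 14.95 p [ 0.6244 -0.0421  0.0822] yaw 1.0694 zdir [-0.0001 -0.0004 -1.    ] F [-1.2677  2.2957 -1.709 ] M [ 0.5208  0.1764 -0.1112] w 0.0207
r 0.1037 az 61.24 yaw 61.27 rxF 0.230 Mz -0.111 sum 0.119 Ftan 2.22
```

Call:
servo_tool:
  increments:
    - [[0,0.0008,0,0,0,0.008,1],[0,0.0015,0,0,0,0.015,1],[0,0.0015,0,0,0,0.015,1]]

```text
time: 15.2
tool_pos: [0.6257, -0.0427, 0.0822]
tcp_rot: [2.715, 1.581, -0.0]
wrist_force: [-0.8, 2.5, -1.7]
gripper_width: 0.0209
```

```bash
python3 - <<'E'
from h import *
tq()
im=cv2.cvtColor(snap('scene','scene11'),cv2.COLOR_RGB2BGR)
tq()
im2=cv2.cvtColor(snap('side','side11'),cv2.COLOR_RGB2BGR)
cv2.imwrite('pics/c11.png',np.hstack([cv2.resize(im[190:260,160:230],None,fx=5.5,fy=5.5,interpolation=2),cv2.resize(im2[160:230,240:310],None,fx=5.5,fy=5.5,interpolation=2)]))
E
```

```text
t 15.2 p [ 0.6257 -0.0427  0.0822] yaw 1.0545 zdir [-0.0001 -0.0004 -1.    ] F [-0.8349  2.4723 -1.7419] M [ 0.4543  0.1839 -0.0282] w 0.0209
r 0.1038 az 60.42 yaw 60.42 rxF 0.202 Mz -0.028 sum 0.174 Ftan 1.95
t 15.25 p [ 0.6257 -0.0427  0.0822] yaw 1.055 zdir [-0.0001 -0.0004 -1.    ] F [-1.2856  1.861  -2.0023] M [ 0.3824  0.2135 -0.0524] w 0.0212
r 0.1038 az 60.45 yaw 60.44 rxF 0.211 Mz -0.052 sum 0.159 Ftan 2.04
```

View pics/c11.png

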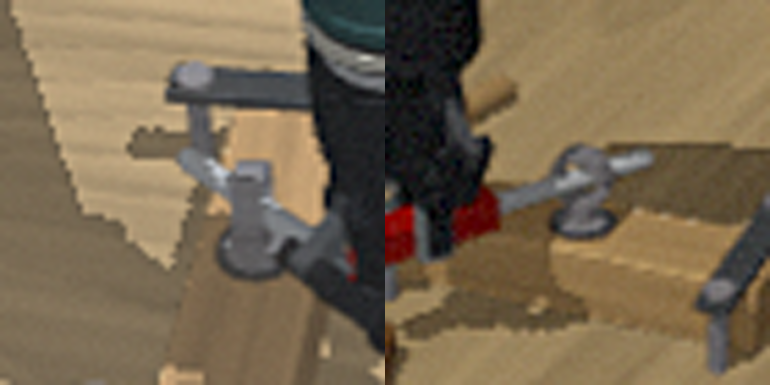

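```bash
cat > ov.py <<'E'
from h import *
def rim(az,R,off,E=EYE):
    t=np.linspace(0,2*np.pi,60); ax=np.array([np.cos(az),np.sin(az),0]); h=np.array([-np.sin(az),np.cos(az),0])
    return E+off*ax+R*np.cos(t)[:,None]*h+R*np.sin(t)[:,None]*np.array([0,0,1])
def overlay(cam,img,azs,out,box,E=EYE):
    ci=arm.camera_info(cam); im=cv2.imread(img); u0,u1,v0,v1=box; k=6
    tiles=[]
    for az in [None]+azs:
        c=cv2.resize(im[v0:v1,u0:u1],None,fx=k,fy=k,interpolation=cv2.INTER_CUBIC)
        if az is not None:
            a=np.radians(az)
            for off,col in [(-.007,(0,255,0)),(.007,(0,255,255))]:
                for R in (.018,.012):
                    P=np.array([(proj(ci,p)-[u0-.5,v0-.5])*k for p in rim(a,R,off,E)]); cv2.polylines(c,[P.astype(np.int32)],True,col,1)
            cv2.putText(c,str(az),(5,20),0,.6,(0,0,255),2)
        tiles.append(c)
    cv2.imwrite(out,np.hstack(tiles))
E
python3 - <<'E'
from ov import *
overlay('scene','pics/scene11.png',[95,105,112],'pics/ov11.png',(190,222,205,250))
overlay('side','pics/side11.png',[95,105,112],'pics/ovs11.png',(258,290,175,210))
E
```

```text
(no output)
```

View pics/ov11.png

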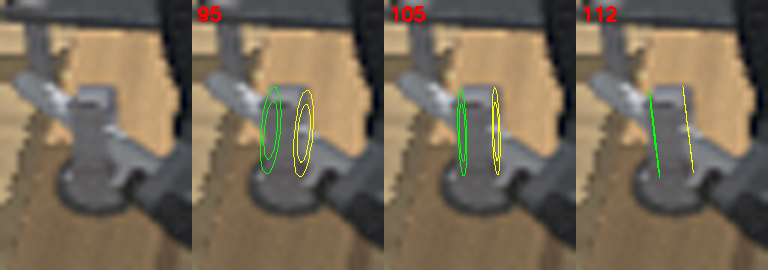

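View pics/ovs11.png

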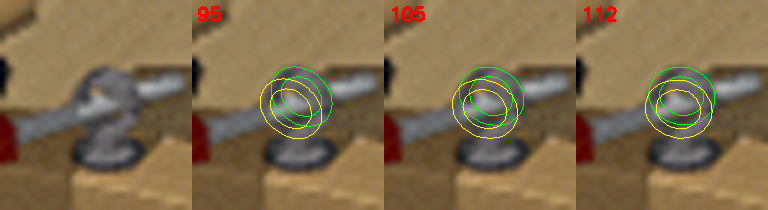

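No hard stop yet, and the overlay puts the hole's axis within ~10° of home. Small steps by feel from here.

Call:
servo_tool:
  increments:
    - [[0,0.0008,0,0,0,0.008,1],[0,0.0015,0,0,0,0.015,1],[0,0.0015,0,0,0,0.015,1]]

```text
time: 15.55
tool_pos: [0.6271, -0.0435, 0.0823]
tcp_rot: [2.727, 1.56, -0.0]
wrist_force: [-0.4, 0.7, -2.4]
gripper_width: 0.0209
```

```bash
python3 - <<'E'
from h import *
tq()
E
```

```text
t 15.55 p [ 0.6271 -0.0435  0.0823] yaw 1.0394 zdir [ 0.     -0.0003 -1.    ] F [-0.3917  0.7414 -2.3875] M [0.2947 0.229  0.0316] w 0.0209
r 0.1038 az 59.57 yaw 59.55 rxF 0.074 Mz 0.032 sum 0.106 Ftan 0.71
```

Call:
servo_tool:
  increments:
    - [[0,0.0008,0,0,0,0.008,1],[0,0.0015,0,0,0,0.015,1],[0,0.0015,0,0,0,0.015,1]]

```text
time: 15.8
tool_pos: [0.6284, -0.0442, 0.0822]
tcp_rot: [2.738, 1.54, -0.0]
wrist_force: [-1.2, -0.0, -2.2]
gripper_width: 0.0212
```

```bash
python3 - <<'E'
from h import *
tq()
E
```

```text
t 15.8 p [ 0.6284 -0.0442  0.0822] yaw 1.0245 zdir [ 0.     -0.0003 -1.    ] F [-1.1742 -0.0387 -2.1655] M [ 0.1621  0.1337 -0.0031] w 0.0212
r 0.1038 az 58.75 yaw 58.70 rxF 0.102 Mz -0.003 sum 0.099 Ftan 0.98
```

Call:
servo_tool:
  increments:
    - [[0,0.0008,0,0,0,0.008,1],[0,0.0015,0,0,0,0.015,1],[0,0.0015,0,0,0,0.015,1]]

```text
time: 16.05
tool_pos: [0.6297, -0.045, 0.0823]
tcp_rot: [2.75, 1.519, -0.0]
wrist_force: [-0.7, -0.6, -1.4]
gripper_width: 0.0211
```

```bash
python3 - <<'E'
from h import *
tq()
E
```

```text
t 16.05 p [ 0.6297 -0.045   0.0823] yaw 1.0095 zdir [ 0.0001 -0.0003 -1.    ] F [-0.6962 -0.5988 -1.4461] M [0.0211 0.1566 0.0548] w 0.0211
r 0.1039 az 57.92 yaw 57.84 rxF 0.028 Mz 0.055 sum 0.083 Ftan 0.27
```

Call:
servo_tool:
  increments:
    - [[0,0.0008,0,0,0,0.008,1],[0,0.0015,0,0,0,0.015,1],[0,0.0015,0,0,0,0.015,1]]

```text
time: 16.3
tool_pos: [0.631, -0.0457, 0.0823]
tcp_rot: [2.761, 1.498, -0.0]
wrist_force: [-0.9, -0.4, -2.1]
gripper_width: 0.0211
```

```bash
python3 - <<'E'
from ov import *
tq()
snap('scene','scene12');tq();snap('side','side12')
overlay('scene','pics/scene12.png',[90,96,105],'pics/ov12.png',(190,222,205,250),EYE+[0,-.004,0])
overlay('side','pics/side12.png',[90,96,105],'pics/ovs12.png',(258,290,175,210))
E
```

```text
t 16.3 p [ 0.631  -0.0457  0.0823] yaw 0.9945 zdir [ 0.0001 -0.0003 -1.    ] F [-0.8726 -0.4165 -2.0572] M [-0.0543  0.1293  0.0414] w 0.0211
r 0.1039 az 57.09 yaw 56.98 rxF 0.053 Mz 0.041 sum 0.094 Ftan 0.51
t 16.35 p [ 0.6309 -0.0457  0.0823] yaw 0.9951 zdir [ 0.0001 -0.0003 -1.    ] F [-0.9742 -0.9208 -1.9008] M [-0.0787  0.0704  0.105 ] w 0.0211
r 0.1040 az 57.14 yaw 57.01 rxF 0.033 Mz 0.105 sum 0.138 Ftan 0.32
```

View pics/ov12.png

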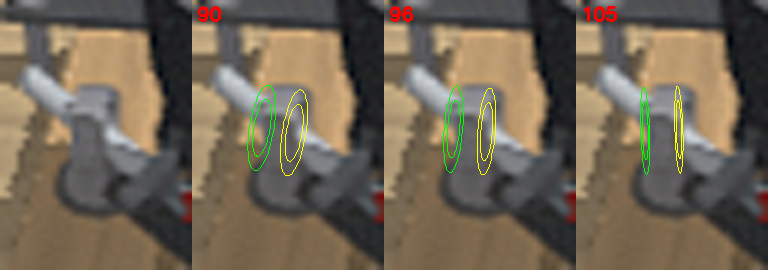

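View pics/ovs12.png

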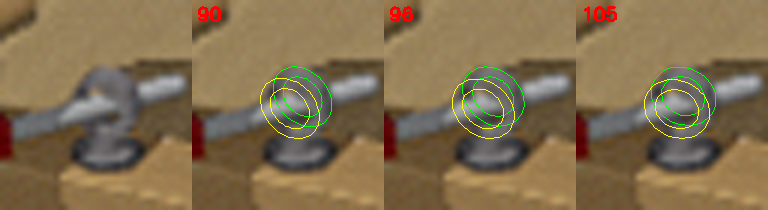

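Call:
servo_tool:
  increments:
    - [[0,0.0008,0,0,0,0.008,1],[0,0.0015,0,0,0,0.015,1],[0,0.0015,0,0,0,0.015,1]]

```text
time: 16.65
tool_pos: [0.6322, -0.0465, 0.0823]
tcp_rot: [2.772, 1.478, -0.0]
wrist_force: [-0.8, -1.2, -0.9]
gripper_width: 0.0211
```

```bash
python3 - <<'E'
from h import *
tq()
E
```

```text
t 16.65 p [ 0.6322 -0.0465  0.0823] yaw 0.9796 zdir [-0.     -0.0003 -1.    ] F [-0.7899 -1.2335 -0.9228] M [-0.1234  0.1117  0.1503] w 0.0211
r 0.1039 az 56.30 yaw 56.13 rxF -0.003 Mz 0.150 sum 0.147 Ftan -0.03
```

Call:
servo_tool:
  increments:
    - [[0,0.0008,0,0,0,0.008,1],[0,0.0015,0,0,0,0.015,1],[0,0.0015,0,0,0,0.015,1]]

```text
time: 16.9
tool_pos: [0.6334, -0.0473, 0.0822]
tcp_rot: [2.783, 1.457, -0.0]
wrist_force: [-2.1, -1.9, -1.8]
gripper_width: 0.0211
```

```bash
python3 - <<'E'
from h import *
tq()
E
```

```text
t 16.9 p [ 0.6334 -0.0473  0.0822] yaw 0.9648 zdir [-0.     -0.0003 -1.    ] F [-2.1316 -1.9287 -1.7962] M [-0.1547  0.1036  0.2539] w 0.0211
r 0.1040 az 55.49 yaw 55.28 rxF 0.069 Mz 0.254 sum 0.323 Ftan 0.66
```

Call:
servo_tool:
  increments:
    - [[0,0,0,0,0,0,1]]

```text
time: 16.98
tool_pos: [0.6334, -0.0472, 0.0822]
tcp_rot: [2.783, 1.458, -0.0]
wrist_force: [-0.7, -1.7, -3.0]
gripper_width: 0.0209
```

```bash
python3 - <<'E'
from h import *
tq()
E
```

```text
t 16.98 p [ 0.6334 -0.0472  0.0822] yaw 0.9653 zdir [-0.     -0.0003 -1.    ] F [-0.6759 -1.7486 -2.9667] M [-0.2019  0.0911  0.2466] w 0.0209
r 0.1040 az 55.53 yaw 55.31 rxF -0.045 Mz 0.247 sum 0.202 Ftan -0.43
```

Call:
servo_tool:
  increments:
    - [[0,0.0005,0,0,0,0.004,1],[0,0.001,0,0,0,0.008,1],[0,0.001,0,0,0,0.008,1]]

```text
time: 17.23
tool_pos: [0.6341, -0.0478, 0.0822]
tcp_rot: [2.789, 1.446, -0.0]
wrist_force: [-1.8, -0.9, -1.7]
gripper_width: 0.0209
```

```bash
python3 - <<'E'
from h import *
tq()
E
```

```text
t 17.23 p [ 0.6341 -0.0478  0.0822] yaw 0.9569 zdir [-0.0003 -0.0002 -1.    ] F [-1.7682 -0.9137 -1.6843] M [-0.1935  0.2218  0.2616] w 0.0209
r 0.1040 az 55.04 yaw 54.83 rxF 0.096 Mz 0.262 sum 0.358 Ftan 0.93
```

Call:
servo_tool:
  increments:
    - [[0,0.0005,0,0,0,0.003,1],[0,0.001,0,0,0,0.006,1],[0,0.001,0,0,0,0.006,1]]

```text
time: 17.48
tool_pos: [0.6347, -0.0482, 0.0822]
tcp_rot: [-2.793, -1.438, 0.001]
wrist_force: [-2.1, -0.8, -0.9]
gripper_width: 0.0214
```

```bash
python3 - <<'E'
from h import *
tq()
E
```

```text
t 17.48 p [ 0.6347 -0.0482  0.0822] yaw 0.9509 zdir [-0.0008  0.0001 -1.    ] F [-2.1306 -0.801  -0.8636] M [-0.1626  0.3507  0.2292] w 0.0214
r 0.1040 az 54.62 yaw 54.48 rxF 0.132 Mz 0.229 sum 0.362 Ftan 1.27
```

Call:
servo_tool:
  increments:
    - [[0,0.0005,0,0,0,0.004,1],[0,0.001,0,0,0,0.008,1],[0,0.001,0,0,0,0.008,1]]

```text
time: 17.73
tool_pos: [0.6355, -0.0487, 0.0821]
tcp_rot: [-2.799, -1.426, 0.001]
wrist_force: [-3.5, -0.8, -1.4]
gripper_width: 0.0208
```

```bash
python3 - <<'E'
from h import *
tq()
E
```

```text
t 17.73 p [ 0.6355 -0.0487  0.0821] yaw 0.9428 zdir [-0.0008  0.0001 -1.    ] F [-3.4776 -0.7598 -1.4036] M [-0.1632  0.5353  0.1567] w 0.0208
r 0.1040 az 54.10 yaw 54.02 rxF 0.247 Mz 0.157 sum 0.403 Ftan 2.37
```

Call:
servo_tool:
  increments:
    - [[0,0.0005,0,0,0,0.004,1],[0,0.001,0,0,0,0.008,1],[0,0.001,0,0,0,0.008,1]]

```text
time: 17.98
tool_pos: [0.6363, -0.0493, 0.0821]
tcp_rot: [-2.804, -1.415, 0.001]
wrist_force: [-3.7, -0.6, -1.8]
gripper_width: 0.0211
```

```bash
python3 - <<'E'
from h import *
tq()
E
```

```text
t 17.98 p [ 0.6363 -0.0493  0.0821] yaw 0.9348 zdir [-0.0009  0.0001 -1.    ] F [-3.7122 -0.5808 -1.8221] M [-0.0485  0.6963  0.1477] w 0.0211
r 0.1040 az 53.57 yaw 53.56 rxF 0.275 Mz 0.148 sum 0.423 Ftan 2.64
```

Call:
servo_tool:
  increments:
    - [[0,0.0006,0,0,0,0.005,1],[0,0.0012,0,0,0,0.01,1],[0,0.0012,0,0,0,0.01,1]]

```text
time: 18.23
tool_pos: [0.6372, -0.05, 0.0821]
tcp_rot: [-2.811, -1.401, 0.001]
wrist_force: [-4.6, 0.1, -0.8]
gripper_width: 0.0211
```

```bash
python3 - <<'E'
from h import *
tq(); snap('scene','scene13'); tq()
E
```

```text
t 18.23 p [ 0.6372 -0.05    0.0821] yaw 0.9247 zdir [-0.0009  0.0002 -1.    ] F [-4.5787  0.0758 -0.7998] M [-0.0631  0.8532  0.1359] w 0.0211
r 0.1041 az 52.93 yaw 52.98 rxF 0.385 Mz 0.136 sum 0.521 Ftan 3.70
t 18.28 p [ 0.6372 -0.0499  0.0821] yaw 0.925 zdir [-0.0009  0.0002 -1.    ] F [-4.6351  0.1314 -1.4773] M [0.0476 0.8929 0.0665] w 0.021
r 0.1041 az 52.95 yaw 53.00 rxF 0.393 Mz 0.067 sum 0.460 Ftan 3.78
```

Call:
servo_tool:
  increments:
    - [[0,0.0005,0,0,0,0.004,1],[0,0.001,0,0,0,0.008,1],[0,0.001,0,0,0,0.008,1],[0,0.001,0,0,0,0.008,1]]

```text
time: 18.62
tool_pos: [0.638, -0.0505, 0.0821]
tcp_rot: [-2.817, -1.39, 0.001]
wrist_force: [-5.4, 1.1, -1.4]
gripper_width: 0.021
```

```bash
python3 - <<'E'
from ov import *
tq(); snap('scene','scene14'); tq(); snap('side','side14'); tq()
overlay('scene','pics/scene14.png',[90,96,105],'pics/ov14.png',(190,222,205,250))
overlay('side','pics/side14.png',[90,96,105],'pics/ovs14.png',(258,290,175,210))
E
```

```text
t 18.62 p [ 0.638  -0.0505  0.0821] yaw 0.917 zdir [-0.0009  0.0003 -1.    ] F [-5.425   1.1383 -1.361 ] M [0.12   1.0293 0.0598] w 0.021
r 0.1041 az 52.41 yaw 52.54 rxF 0.520 Mz 0.060 sum 0.580 Ftan 4.99
t 18.67 p [ 0.638  -0.0505  0.0821] yaw 0.917 zdir [-0.001   0.0003 -1.    ] F [-4.9588 -0.0174 -0.9507] M [0.158  1.0022 0.0084] w 0.0208
r 0.1041 az 52.42 yaw 52.54 rxF 0.408 Mz 0.008 sum 0.416 Ftan 3.92
t 18.72 p [ 0.638  -0.0505  0.0821] yaw 0.917 zdir [-0.0009  0.0003 -1.    ] F [-5.3325 -0.6528 -0.642 ] M [0.1682 0.9953 0.0669] w 0.0206
r 0.1041 az 52.43 yaw 52.54 rxF 0.399 Mz 0.067 sum 0.465 Ftan 3.83
```

View pics/ov14.png

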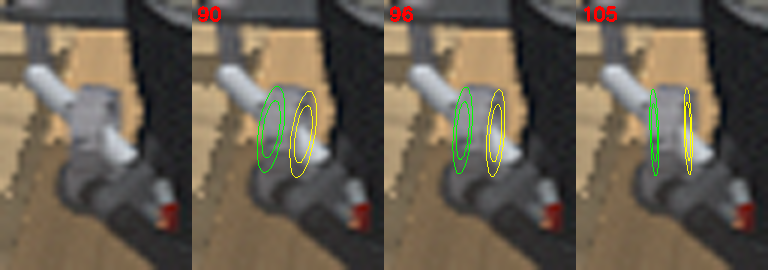

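View pics/ovs14.png

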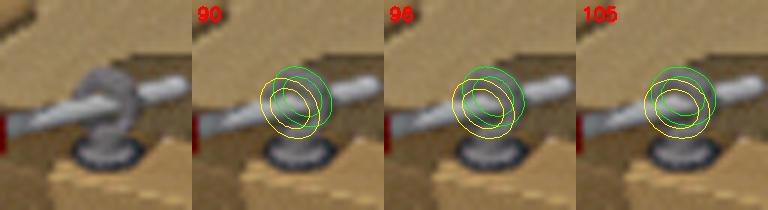

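The loop now looks like ~96°, i.e. across the batten, with torque ~0.48 N m and rising with travel, so the collar is home. One small nudge and hold.

Call:
servo_tool:
  increments:
    - [[0,0.0004,0,0,0,0.004,1],[0,0.0008,0,0,0,0.008,1],[0,0.0008,0,0,0,0.008,1],[0,0.0008,0,0,0,0.008,1]]

```text
time: 19.05
tool_pos: [0.6386, -0.051, 0.0821]
tcp_rot: [-2.822, -1.379, 0.001]
wrist_force: [-5.0, 0.6, -1.4]
gripper_width: 0.0207
```

```bash
python3 - <<'E'
from h import *
for i in range(4): tq(); arm.get_image('scene')
tq()
E
```

```text
t 19.05 p [ 0.6386 -0.051   0.0821] yaw 0.9092 zdir [-0.001   0.0002 -1.    ] F [-5.0184  0.6418 -1.4285] M [0.1355 1.0432 0.071 ] w 0.0207
r 0.1041 az 51.98 yaw 52.10 rxF 0.453 Mz 0.071 sum 0.524 Ftan 4.35
t 19.1 p [ 0.6386 -0.051   0.0821] yaw 0.9092 zdir [-0.001   0.0002 -1.    ] F [-4.6944  0.4292 -1.3426] M [0.1084 1.0377 0.0872] w 0.021
r 0.1041 az 51.99 yaw 52.10 rxF 0.413 Mz 0.087 sum 0.500 Ftan 3.96
t 19.15 p [ 0.6386 -0.051   0.0821] yaw 0.9092 zdir [-0.0009  0.0002 -1.    ] F [-5.2328 -0.1635 -1.5281] M [0.146  0.9906 0.0761] w 0.0208
r 0.1041 az 51.98 yaw 52.09 rxF 0.419 Mz 0.076 sum 0.495 Ftan 4.02
t 19.2 p [ 0.6386 -0.051   0.0821] yaw 0.9092 zdir [-0.0009  0.0002 -1.    ] F [-5.4638  0.3364 -1.7886] M [0.1577 1.0553 0.108 ] w 0.0209
r 0.1041 az 51.98 yaw 52.09 rxF 0.470 Mz 0.108 sum 0.578 Ftan 4.51
t 19.25 p [ 0.6386 -0.051   0.0821] yaw 0.9092 zdir [-0.001   0.0002 -1.    ] F [-5.4024  0.7084 -0.9399] M [0.1435 1.0849 0.0283] w 0.0207
r 0.1041 az 51.99 yaw 52.09 rxF 0.489 Mz 0.028 sum 0.517 Ftan 4.69
```

Call:
servo_tool:
  increments:
    - [[0,0.0004,0,0,0,0.004,1],[0,0.0009,0,0,0,0.009,1],[0,0.0009,0,0,0,0.009,1],[0,0.0009,0,0,0,0.009,1],[0,0.0009,0,0,0,0.009,1],[0,0.0009,0,0,0,0.009,1],[0,0.0009,0,0,0,0.009,1],[0,0.0009,0,0,0,0.009,1]]

```text
time: 19.92
tool_pos: [0.6393, -0.0516, 0.0821]
tcp_rot: [-2.828, -1.367, 0.001]
wrist_force: [-4.4, 1.6, -1.0]
gripper_width: 0.0211
```

```bash
python3 - <<'E'
from h import *
for i in range(4): tq(); arm.get_image('scene')
tq(); arc(.104,[-.1,-.2,-.3,-.4,-.5,-.6,-.66])
E
```

```text
t 19.92 p [ 0.6393 -0.0516  0.0821] yaw 0.9003 zdir [-0.001   0.0002 -1.    ] F [-4.3677  1.6323 -1.0352] M [0.1399 1.0459 0.1416] w 0.0211
r 0.1041 az 51.49 yaw 51.58 rxF 0.461 Mz 0.142 sum 0.603 Ftan 4.43
t 19.97 p [ 0.6393 -0.0515  0.0821] yaw 0.9004 zdir [-0.001   0.0002 -1.    ] F [-5.5023  0.4787 -0.9025] M [0.1958 1.071  0.0714] w 0.0206
r 0.1041 az 51.51 yaw 51.59 rxF 0.479 Mz 0.071 sum 0.551 Ftan 4.60
t 20.02 p [ 0.6393 -0.0515  0.0821] yaw 0.9005 zdir [-0.001   0.0002 -1.    ] F [-4.8061 -0.1371 -2.3466] M [0.1329 1.0236 0.1477] w 0.0208
r 0.1041 az 51.51 yaw 51.59 rxF 0.383 Mz 0.148 sum 0.531 Ftan 3.68
t 20.07 p [ 0.6393 -0.0515  0.0821] yaw 0.9005 zdir [-0.001   0.0002 -1.    ] F [-5.4228  0.9858 -1.5281] M [0.0875 1.0464 0.1561] w 0.0207
r 0.1041 az 51.51 yaw 51.59 rxF 0.506 Mz 0.156 sum 0.662 Ftan 4.86
t 20.12 p [ 0.6393 -0.0515  0.0821] yaw 0.9004 zdir [-0.001   0.0002 -1.    ] F [-5.8757  0.9926 -1.8589] M [0.1072 1.0319 0.1694] w 0.0209
r 0.1041 az 51.51 yaw 51.59 rxF 0.543 Mz 0.169 sum 0.713 Ftan 5.22
[-0.0005, -0.0104, 0, 0, 0, -0.100, 1], [-0.0021, -0.0207, 0, 0, 0, -0.200, 1], [-0.0046, -0.0307, 0, 0, 0, -0.300, 1], [-0.0082, -0.0405, 0, 0, 0, -0.400, 1], [-0.0127, -0.0499, 0, 0, 0, -0.500, 1], [-0.0182, -0.0587, 0, 0, 0, -0.600, 1], [-0.0218, -0.0638, 0, 0, 0, -0.660, 1],
```

Held ~0.8 s at about 0.6 N m (single readings up to 0.71, never near 1.0). Now I'll swing back into the play and line up with the hole.

Call:
servo_tool:
  increments:
    - [[-0.0001,-0.0052,0,0,0,-0.05,1],[-0.0012,-0.0155,0,0,0,-0.15,1],[-0.0032,-0.0257,0,0,0,-0.25,1],[-0.0063,-0.0357,0,0,0,-0.35,1],[-0.0104,-0.0452,0,0,0,-0.45,1],[-0.0154,-0.0544,0,0,0,-0.55,1],[-0.0212,-0.0629,0,0,0,-0.65,1],[-0.0245,-0.067,0,0,0,-0.7,1],[-0.0245,-0.067,0,0,0,-0.7,1]]

```text
time: 20.87
tool_pos: [0.573, -0.0293, 0.0831]
tcp_rot: [2.186, 2.253, 0.005]
wrist_force: [-0.1, 0.2, -0.9]
gripper_width: 0.0208
```

```bash
python3 - <<'E'
from ov import *
tq(); snap('scene','scene15'); tq(); snap('side','side15'); tq()
overlay('scene','pics/scene15.png',[90,96,105],'pics/ov15.png',(190,222,205,250))
overlay('side','pics/side15.png',[90,96,105],'pics/ovs15.png',(258,290,175,210))
E
```

```text
t 20.87 p [ 0.573  -0.0293  0.0831] yaw 1.6008 zdir [ 0.0036  0.0005 -1.    ] F [-0.063   0.1653 -0.861 ] M [ 0.0584 -0.0382  0.0246] w 0.0208
r 0.1037 az 90.82 yaw 91.72 rxF 0.006 Mz 0.025 sum 0.031 Ftan 0.06
t 20.92 p [ 0.5736 -0.0294  0.0832] yaw 1.5983 zdir [ 0.004   0.0004 -1.    ] F [ 0.0172  0.152  -0.0038] M [-0.043  -0.0123  0.0165] w 0.0207
r 0.1036 az 90.48 yaw 91.58 rxF -0.002 Mz 0.017 sum 0.015 Ftan -0.02
t 20.97 p [ 0.5738 -0.0295  0.0831] yaw 1.5978 zdir [ 0.0039  0.0003 -1.    ] F [ 0.2012  0.3789 -0.6119] M [0.054  0.011  0.0631] w 0.021
r 0.1035 az 90.36 yaw 91.55 rxF -0.021 Mz 0.063 sum 0.042 Ftan -0.20
```

View pics/ov15.png

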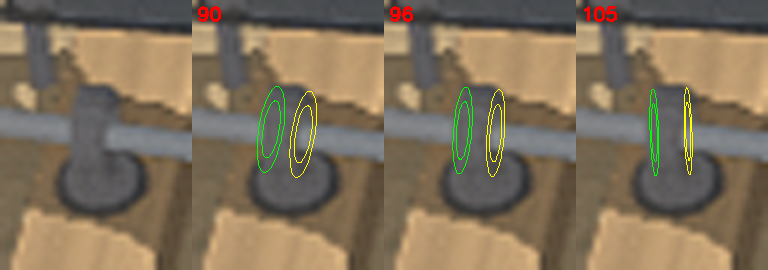

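View pics/ovs15.png

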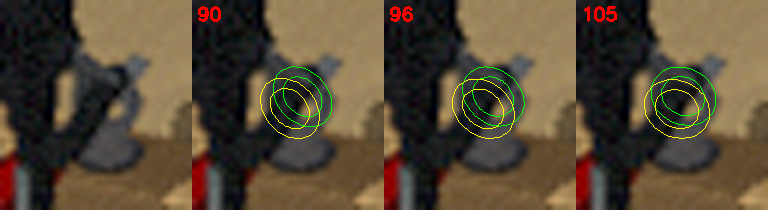

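The rod is free in the play. Drawing it out along the hole.

Call:
servo_tool:
  increments:
    - [[0,-0.0073,0,0,0,-0.06,1],[0,-0.0073,0,0,0,-0.06,1],[0.015,-0.0082,0,0,0,-0.06,1],[0.03,-0.0091,0,0,0,-0.06,1],[0.045,-0.01,0,0,0,-0.06,1],[0.06,-0.0109,0,0,0,-0.06,1],[0.075,-0.0118,0,0,0,-0.06,1],[0.09,-0.0127,0,0,0,-0.06,1],[0.09,-0.0127,0,0,0,-0.06,1]]

```text
time: 21.72
tool_pos: [0.5575, 0.0645, 0.0827]
tcp_rot: [-2.117, -2.321, -0.005]
wrist_force: [-0.3, 0.8, -0.3]
gripper_width: 0.0209
```

```bash
python3 - <<'E'
from h import *
tq(); im=cv2.cvtColor(snap('scene','scene16'),cv2.COLOR_RGB2BGR); st()
cv2.imwrite('pics/scene16c.png',cv2.resize(im[170:270,160:310],None,fx=5,fy=5,interpolation=2))
E
```

```text
t 21.72 p [0.5575 0.0645 0.0827] yaw 1.6626 zdir [ 0.0021  0.0027 -1.    ] F [-0.2655  0.7659 -0.2563] M [ 0.0566 -0.0194  0.0064] w 0.0209
r 0.1982 az 94.92 yaw 95.26 rxF 0.039 Mz 0.006 sum 0.046 Ftan 0.20
t 21.77 p [0.5575 0.0624 0.0826] yaw 1.6616 zdir [ 0.0016  0.0011 -1.    ] F [ 0.4147 -0.4727  0.1221] M [-0.0033 -0.0405  0.0197] w 0.0205
```

View pics/scene16c.png

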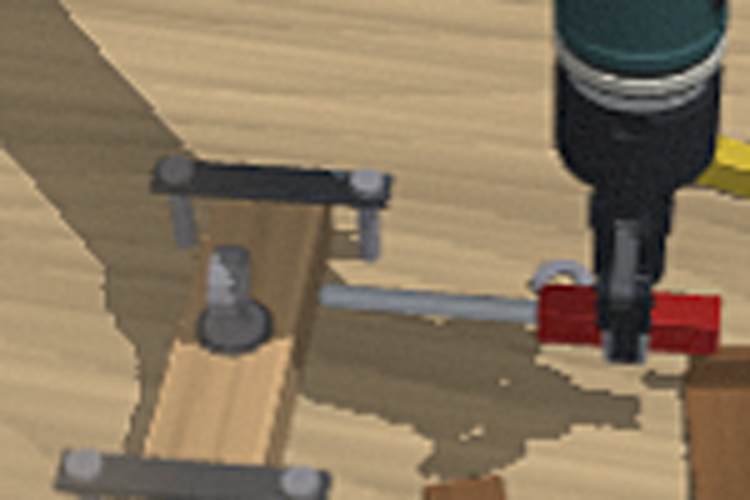

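The rod is fully out (tip at crop (325,295), clear of the eye). I'll lift and check the eye from above before returning the rod.

Call:
servo_tool:
  increments:
    - [[0,0,-0.04,0,0,0,1],[0,0,-0.08,0,0,0,1],[0,0,-0.12,0,0,0,1],[-0.183,0.107,-0.167,0,0,-1.7,1],[-0.183,0.107,-0.167,0,0,-1.7,1],[-0.183,0.107,-0.167,0,0,-1.7,1],[-0.183,0.107,-0.167,0,0,-1.7,1],[-0.183,0.107,-0.167,0,0,-1.7,1],[-0.183,0.107,-0.167,0,0,-1.7,1],[-0.183,0.107,-0.167,0,0,-1.7,1]]

```text
time: 22.6
tool_pos: [0.6812, -0.12, 0.2492]
tcp_rot: [0.944, 2.994, -0.003]
wrist_force: [-0.5, 1.3, -1.0]
gripper_width: 0.0206
```

```bash
python3 - <<'E'
from h import *
st(); print(inc([.68,-.11,.25],3.364))
E
```

```text
t 22.6 p [ 0.6812 -0.12    0.2492] yaw 2.5308 zdir [ 0.0018 -0.0026 -1.    ] F [-0.4823  1.271  -1.0136] M [0.0662 0.0982 0.057 ] w 0.0206
(array([ 0.0067,  0.0075, -0.0008]), array([-0.0023,  0.0024, -0.8332]))
```

Call:
servo_tool:
  increments:
    - [[0,0,0,0,0,-0.833,1],[0,0,0,0,0,-0.833,1],[0,0,0,0,0,-0.833,1],[0,0,0,0,0,-0.833,1],[0,0,0,0,0,-0.833,1],[0,0,0,0,0,-0.833,1],[0,0,0,0,0,-0.833,1],[0,0,0,0,0,-0.833,1],[0,0,0,0,0,-0.833,1]]

```text
time: 23.35
tool_pos: [0.6795, -0.1142, 0.2489]
tcp_rot: [0.347, -3.122, 0.0]
wrist_force: [-0.4, 0.0, -0.2]
gripper_width: 0.0205
```

```bash
python3 - <<'E'
from ov import *
st(); ci=arm.camera_info('wrist'); snap('wrist','w17'); np.save('ci17.npy',ci,allow_pickle=True)
uv=proj(ci,EYE).round(); print(uv)
snap('side','side17')
u,v=uv.astype(int)
im=cv2.imread('pics/w17.png'); cv2.imwrite('pics/w17c.png',cv2.resize(im[max(0,v-55):v+55,u-75:u+75],None,fx=5.2,fy=5.2,interpolation=2)); print(max(0,v-55),u-75)
overlay('side','pics/side17.png',[90,96,105],'pics/ovs17.png',(258,290,175,210))
print(arm.sense()['joint_pos'])
E
```

```text
t 23.35 p [ 0.6795 -0.1142  0.2489] yaw -2.9202 zdir [-0.0003 -0.0003 -1.    ] F [-0.431   0.0449 -0.2115] M [-0.0078  0.0219 -0.0164] w 0.0205
[284.  83.]
28 209
[ 0.5762  0.6523 -0.7142  1.4622  0.4426  1.1922  1.5934]
```

View pics/w17c.png

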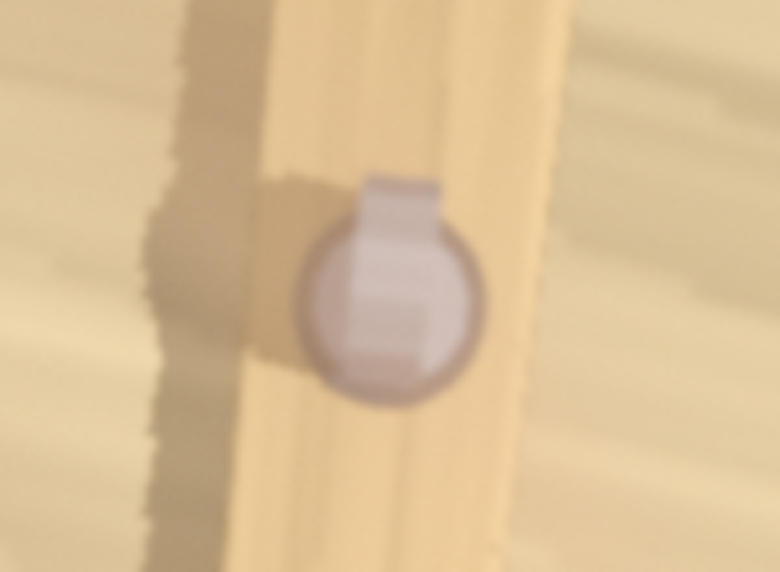

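View pics/ovs17.png

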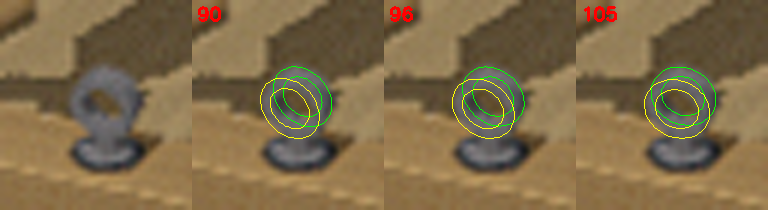

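From above, the band edge (362,180)→(345,370) runs parallel to the batten edge within ~1°, so the eye is home. Next, check whether the rod shifted in the grip.

```bash
python3 - <<'E'
from h import *
a=cv2.imread('pics/w6.png')[130:380,180:380];b=cv2.imread('pics/w17.png')[130:380,180:380]
cv2.imwrite('pics/cmp.png',np.hstack([a,b]))
for im in (a,b):
    im=im.astype(int); m=(im[...,2]>120)&(im[...,1]<70)&(im[...,0]<70); v,u=np.nonzero(m); print(v.min()+130,v.max()+130)
    for r in (60,80,100,120,180):
        c=np.nonzero(m[r])[0]; print(r+130,c.min()+180 if len(c) else None,c.max()+180 if len(c) else None)
st(); print(inc([.5575,.1243,.13],-2.9191))
E
```

```text
176 338
190 256 292
210 256 303
230 257 303
250 257 303
310 258 302
198 338
190 None None
210 257 287
230 257 302
250 257 304
310 259 301
t 23.45 p [ 0.6795 -0.1134  0.2491] yaw -2.9185 zdir [-0.0002 -0.0004 -1.    ] F [-0.8905 -0.5896 -0.4282] M [-0.0383 -0.0634 -0.0579] w 0.0207
(array([0.0664, 0.2588, 0.119 ]), array([-0.0004, -0.0003,  0.0006]))
```

View pics/cmp.png

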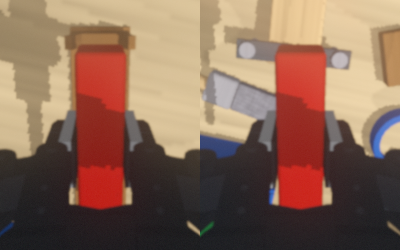

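Call:
servo_tool:
  increments:
    - [[0.035,0.02,0,0,0,0,1],[0.0664,0.045,0,0,0,0,1],[0.0664,0.085,0,0,0,0,1],[0.0664,0.125,0,0,0,0,1],[0.0664,0.165,0,0,0,0,1],[0.0664,0.205,0,0,0,0,1],[0.0664,0.245,0,0,0,0,1],[0.0664,0.2588,0,0,0,0,1],[0.0664,0.2588,0.04,0,0,0,1],[0.0664,0.2588,0.08,0,0,0,1]]

```text
time: 24.28
tool_pos: [0.5584, 0.1272, 0.1711]
tcp_rot: [-0.356, 3.114, 0.0]
wrist_force: [0.7, -1.2, -1.0]
gripper_width: 0.0207
```

```bash
python3 - <<'E'
from h import *
st(); snap('scene','scene18'); snap('side','side18'); st(); print(inc([.5575,.1243,.08],-2.9191)); 
a=cv2.imread('pics/scene18.png')[190:320,250:380];b=cv2.imread('pics/side18.png')[190:320,160:290]
cv2.imwrite('pics/c18.png',cv2.resize(np.hstack([a,b]),None,fx=3,fy=3,interpolation=2))
E
```

```text
t 24.28 p [0.5584 0.1272 0.1711] yaw -2.914 zdir [ 0.0074  0.0009 -1.    ] F [ 0.6545 -1.1578 -1.0128] M [-0.1021 -0.0167  0.0194] w 0.0207
t 24.38 p [0.553  0.1232 0.1641] yaw -2.9159 zdir [-0.0105 -0.003  -0.9999] F [-0.9835 -0.8201 -1.8406] M [-0.0281  0.0361 -0.0335] w 0.0208
(array([-0.0055,  0.0001,  0.084 ]), array([-0.0006, -0.0109,  0.0032]))
```

View pics/c18.png

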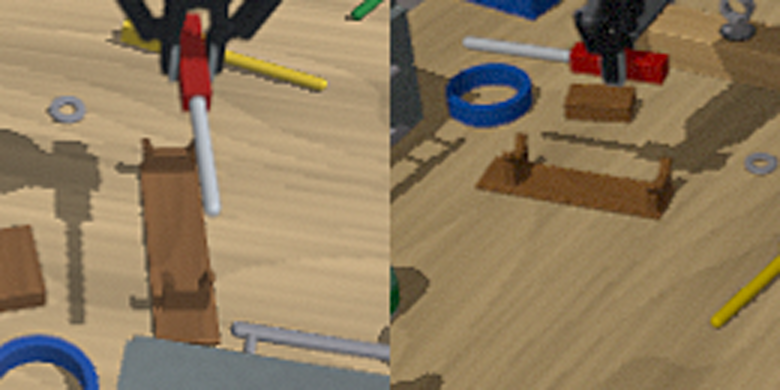

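Call:
servo_tool:
  increments:
    - [[0,0,0.03,0,0,0,1],[0,0,0.06,0,0,0,1],[0,0,0.08,0,0,0,1],[0,0,0.08,0,0,0,1],[0,0,0.08,0,0,0,1],[0,0,0.08,0,0,0,1]]

```text
time: 24.88
tool_pos: [0.5584, 0.1253, 0.0917]
tcp_rot: [-0.354, 3.118, 0.001]
wrist_force: [-0.1, -0.2, -1.3]
gripper_width: 0.0207
```

```bash
python3 - <<'E'
from h import *
st(); snap('wrist','w19');s=st(); print(inc([.5575,.1243,.0445],-2.9191)); 
for n in ('w19','w5'):
    im=cv2.imread(f'pics/{n}.png'); cv2.imwrite(f'pics/{n}c.png',im[100:350,150:420])
cv2.imwrite('pics/c19.png',np.hstack([cv2.imread('pics/w19c.png'),cv2.imread('pics/w5c.png')]))
E
```

```text
t 24.88 p [0.5584 0.1253 0.0917] yaw -2.9158 zdir [ 0.0034  0.0008 -1.    ] F [-0.1415 -0.2027 -1.3401] M [0.0199 0.0553 0.0197] w 0.0207
t 24.93 p [0.5584 0.1253 0.0918] yaw -2.9157 zdir [ 0.0038  0.0008 -1.    ] F [ 0.2133  0.1212 -0.9803] M [-0.0105  0.0647  0.0388] w 0.0211
(array([ 0.0013, -0.0008,  0.0473]), array([-0.0001,  0.0039,  0.0034]))
```

View pics/c19.png

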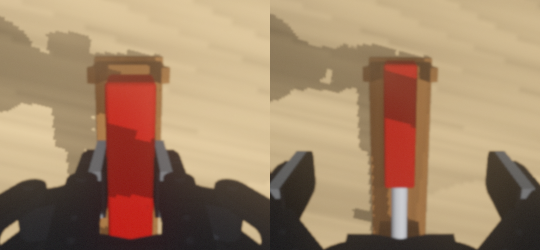

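Call:
servo_tool:
  increments:
    - [[0.0013,-0.0008,0.005,0,0.004,0.0034,1],[0.0013,-0.0008,0.015,0,0.004,0.0034,1],[0.0013,-0.0008,0.025,0,0.004,0.0034,1],[0.0013,-0.0008,0.032,0,0.004,0.0034,1],[0.0013,-0.0008,0.038,0,0.004,0.0034,1],[0.0013,-0.0008,0.043,0,0.004,0.0034,1],[0.0013,-0.0008,0.046,0,0.004,0.0034,1],[0.0013,-0.0008,0.0475,0,0.004,0.0034,1],[0.0013,-0.0008,0.0475,0,0.004,0.0034,1]]

```text
time: 25.68
tool_pos: [0.5552, 0.1238, 0.0431]
tcp_rot: [0.35, -3.117, 0.004]
wrist_force: [-7.1, -3.2, 14.3]
gripper_width: 0.0209
```

```bash
python3 - <<'E'
from h import *
st(); snap('side','side20'); snap('scene','scene20');st(); print(inc([.5575,.1243,.0432],-2.9191)); 
a=cv2.imread('pics/scene20.png')[220:320,260:360];b=cv2.imread('pics/side20.png')[200:300,170:270]
cv2.imwrite('pics/c20.png',cv2.resize(np.hstack([a,b]),None,fx=4,fy=4,interpolation=2))
E
```

```text
t 25.68 p [0.5552 0.1238 0.0431] yaw -2.918 zdir [-0.0046 -0.0028 -1.    ] F [-7.1419 -3.1671 14.2534] M [-0.5126  1.1501 -0.0447] w 0.0209
t 25.78 p [0.5552 0.1239 0.0431] yaw -2.9181 zdir [-0.0044 -0.0025 -1.    ] F [-7.4775 -1.9828 14.6154] M [-0.4773  1.1194 -0.0097] w 0.0207
(array([-0.0024, -0.0001, -0.0001]), array([-0.0015, -0.0048,  0.001 ]))
```

View pics/c20.png

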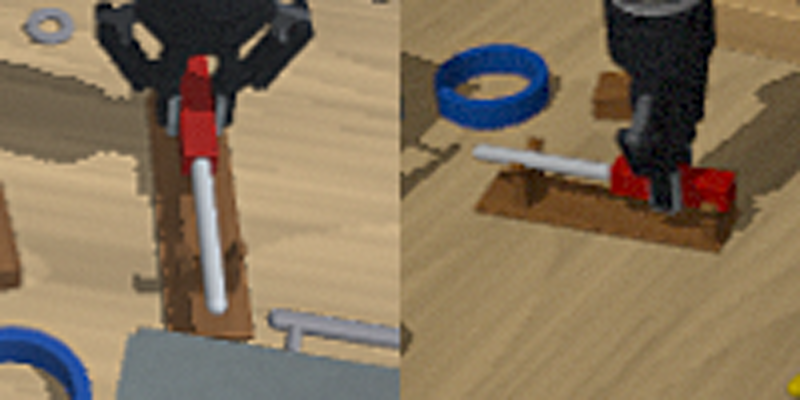

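Call:
servo_tool:
  increments:
    - [[0,0,-0.0012,0,0,0,1],[-0.0012,0,-0.0015,0,-0.002,0,1],[-0.0022,0,-0.0015,0,-0.003,0,1],[-0.0022,0,-0.0015,0,-0.003,0,1]]

```text
time: 26.12
tool_pos: [0.5581, 0.1244, 0.0432]
tcp_rot: [0.35, -3.121, -0.0]
wrist_force: [-0.3, -0.7, 2.1]
gripper_width: 0.0209
```

```bash
python3 - <<'E'
from h import *
st()
E
```

```text
t 26.12 p [0.5581 0.1244 0.0432] yaw -2.9183 zdir [-0.0006 -0.0001 -1.    ] F [-0.2527 -0.7285  2.1366] M [0.0018 0.0027 0.0285] w 0.0209
```

The rod is seated at the original grasp pose with 2 N contact. Releasing.

Call:
servo_tool:
  increments:
    - [[0,0,0,0,0,0,-1],[0,0,0,0,0,0,-1],[0,0,0,0,0,0,-1],[0,0,0,0,0,0,-1],[0,0,0,0,0,0,-1],[0,0,-0.02,0,0,0,-1],[0,0,-0.05,0,0,0,-1],[0,0,-0.068,0,0,0,-1],[0,0,-0.068,0,0,0,-1],[0,0,-0.068,0,0,0,-1]]

```text
time: 26.95
tool_pos: [0.5585, 0.1242, 0.1121]
tcp_rot: [-0.349, 3.121, -0.001]
wrist_force: [0.3, -0.1, 0.5]
gripper_width: 0.0855
```

```bash
python3 - <<'E'
from h import *
s=st()
ci=arm.camera_info('wrist');im=snap('wrist','w21').astype(int); snap('side','side21')
m=(im[...,0]>120)&(im[...,1]<70)&(im[...,2]<70); m[:, :200]=0;m[:,360:]=0
v,u=np.nonzero(m); 
P=np.array([[(np.nonzero(m[r])[0].min()+np.nonzero(m[r])[0].max())/2,r] for r in range(v.min(),v.max()+1) if m[r].any()])
W=np.array([onz(ci,p,.049) for p in P[6:-6]])
l=cv2.fitLine(W[:,:2].astype(np.float32),cv2.DIST_L2,0,1e-5,1e-6).ravel(); print(l,np.degrees(np.arctan2(l[1],l[0])),v.min(),v.max())
print('rear',onz(ci,P[0],.049),'front',onz(ci,P[-1],.049))
b=cv2.imread('pics/side21.png')[190:280,160:280]
cv2.imwrite('pics/c21.png',np.hstack([cv2.resize(b,(560,420),interpolation=2)[:,:],]))
E
```

```text
t 26.95 p [0.5585 0.1242 0.1121] yaw -2.9187 zdir [ 0.0012 -0.0002 -1.    ] F [ 0.2917 -0.0892  0.5413] M [0.0247 0.0291 0.0146] w 0.0855
[0.9764 0.2161 0.5548 0.1244] 12.482729 160 283
rear [0.5134 0.1157 0.049 ] front [0.6002 0.134  0.049 ]
```

View pics/w21.png

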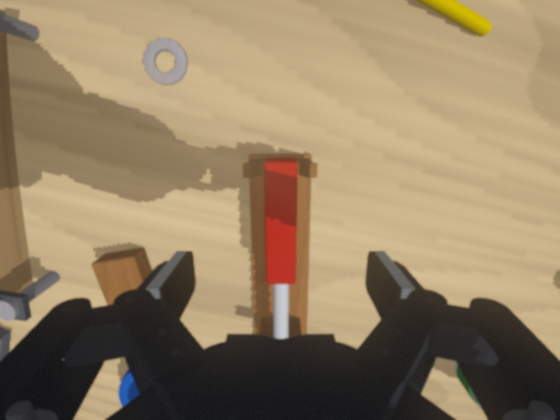

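View pics/c21.png

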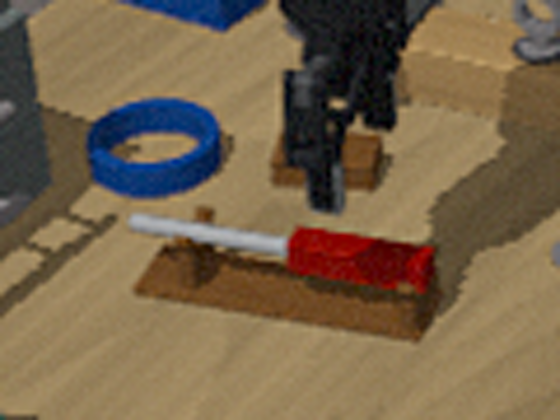

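The rod lies in both notches at yaw 12.5° (12.7° before), with its ends within ~1–2 mm of the start. Retreating, one last look, then hand in.

Call:
servo_tool:
  increments:
    - [[0,0,-0.04,0,0,0,-1],[0,0,-0.08,0,0,0,-1],[0,0,-0.12,0,0,0,-1],[0,0,-0.12,0,0,0,-1],[0,0,-0.12,0,0,0,-1],[0,0,-0.12,0,0,0,-1]]

```text
time: 27.55
tool_pos: [0.5573, 0.1237, 0.2299]
tcp_rot: [0.349, -3.119, 0.001]
wrist_force: [-0.5, 0.1, 0.3]
gripper_width: 0.0855
```

```bash
python3 - <<'E'
from h import *
st(); snap('scene','scene22')
E
```

```text
t 27.55 p [0.5573 0.1237 0.2299] yaw -2.9187 zdir [-0.003  -0.0011 -1.    ] F [-0.4985  0.0527  0.3087] M [ 0.0132 -0.0188  0.0094] w 0.0855
```

View pics/scene22.png

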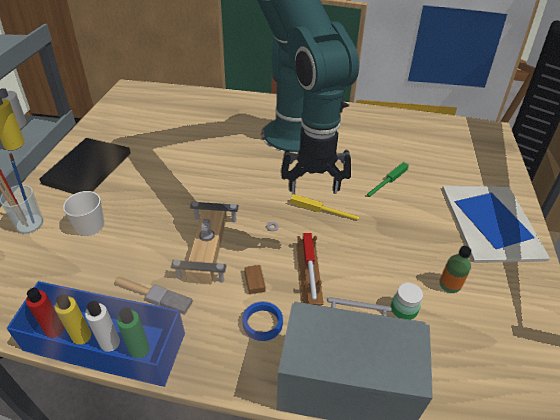

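The scene matches the start picture: rod in its rest at (308,262), everything else in place, gripper clear.

```bash
python3 -c "
from cell import arm
print(arm.hand_in())"
```

```text
the job is handed in; nothing more can be done
None
```

The job is handed in at about 27.6 s on the clock (limit 72 s). I slid the red-handled rod through the eye and turned it clockwise until the torque climbed. I then held it, swung back into the play, drew the rod out and laid it back in its rest.

- **Torque:** it ran at about 0.1–0.15 N m while the eye turned. It then rose steadily to about 0.5–0.6 N m at the stop and was held there for more than half a second. Single noisy readings reached 0.71 N m, against the 1.0 N m that strips the thread.
- **Eye:** seen from above, the loop runs parallel to the batten within about 1°, so the hole lies across it as it should at home.
- **Rod:** it lies in both notches at a yaw of 12.5° (12.7° before), with its ends within about 1–2 mm of where they were.
- **Rest of the table:** nothing else looks moved compared with the first picture.

- **Disagreement:** the stop came with the rod about 6–10° further round than the stated 0.6 rad of play predicted. Torque also rose more slowly with travel than 24 N m per rad, which I put down to give in the grip and arm. I trusted the felt torque and the view from above.
- **Setting down:** the rod first pressed on its rest with about 14 N. I eased it to about 2 N before letting go.

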